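Put the loupe away in its slide-cover case

TASK

Put the loupe from the light panel away in the wooden case. First stand it up on the panel's glass, eyepiece up, and let go of it there; then take it again, lower it gently (do not drop it) into the case's bay, so that it stands upright with the eyepiece up, and slide the flat cover fully shut over it. The cover is shut, or nearly so, at the start and must be slid open before the loupe goes in; leave the other things where they are.

Things in the scene. Friction and masses are not known exactly. Their poses are not given: they have to be found in the camera images.
- loupe: Film loupe, loose, 0.13 kg, 76 mm long: square body 46 x 46 mm, 62 mm long (grey skirt end, rest black), then a round black eyepiece 36 mm across, 14 mm long. Starts lying flat on the panel. Origin: on its axis at mid-length. x axis: along the loupe to the eyepiece (body x -38 to +24 mm, eyepiece to +38); y, z: square to the flat sides. Upright: x up, origin 38 mm over its support.
- panel: Light panel with a white lit glass top, fixed: 250 mm (its x) by 360 mm (its y), 18 mm thick, lying on the table, so the glass is 18 mm above the table. Origin: centre of its underside. The film strips on it are flat and cannot be felt. It may be on the robot's left or right.
- case: Wooden storage case, fixed on the table: 120 mm (its x) by 156 mm (its y), rim 88 mm high. Origin: centre of its underside. One open-topped bay towards its -y end (see bay); the rest (y above -9 mm) is a solid deck at rim height. Metal guide rails along both long sides rise to 97 mm, at |x| 52 to 60 mm.
- cover (a joint): Slide of the case's flat aluminium cover, 106 mm (case x) by 70 mm (case y), 5 mm thick, its top 94 mm above the table. 0 = fully shut over the bay; grows as the cover slides along case +y, to 0.078 m = fully open, parked over the deck. It stays where it is left; sliding takes about 2 N.
- cover_grip (a point): Top centre of the upright black grip rib in the middle of the cover: 60 mm long along case x, 12 mm thick along case y (the sliding direction), 28 mm high, its top 122 mm above the table. It moves with the cover; when shut it is over the middle of the bay.
- bay (a point): Centre of the floor of the case's bay, at case x 0, y -40 mm, 6 mm above the table. Inside the bay is 104 mm (case x) by 62 mm (case y) and 82 mm deep to the rim; axes as the case's.
- slide_box: Bystander, loose: cardboard slide box 84 x 56 mm, 30 mm high, on the panel, towards one of its y ends. Origin: centre of its underside; x along the 84 mm.
- film_can: Bystander, loose: flat round metal film can, 90 mm across, 24 mm high, on the panel, towards its other y end. Origin: centre of its underside.
- canister: Bystander, loose: black round film canister, 34 mm across, 52 mm high, standing on the table beside the case, on its +x side. Origin: centre of its underside.
- cleaner: Bystander, loose: white bottle with black cap, 54 mm across, 140 mm high, standing on the table beyond the work, near the middle. Origin: centre of its underside.
Mind the look-alikes: they are no part of the job. What is shaped like the loupe but pink is not meant.

How it is judged:
On the way, in this order (a step that is already met when the one before it is completed fails the run):
1. the loupe stands upright on the panel's glass, eyepiece up, let go (angle between loupe's own x axis and vertical below 0.1 rad and contact force between the fingers and loupe below 0.1 N and linear speed of loupe below 0.03 m/s and x of loupe in the frame of panel between -0.125 and 0.125 m and y of loupe in the frame of panel between -0.18 and 0.18 m and z of loupe in the frame of panel between 0.052 and 0.06 m), for 0.3 s.
2. the loupe stands upright in the case's bay, let go, with the cover open (angle between loupe's own x axis and vertical below 0.1 rad and contact force between the fingers and loupe below 0.1 N and linear speed of loupe below 0.03 m/s and value of joint cover above 0.05 m and x of loupe in the frame of case between -0.032 and 0.032 m and y of loupe in the frame of case between -0.052 and -0.028 m and z of loupe in the frame of case between 0.038 and 0.05 m), for 0.2 s.
At the end, for the whole second after the job is handed in: The cover is shut (within 4 mm of its fully shut end) and still, and the loupe stands at rest inside the bay on its floor, eyepiece up, within 0.1 rad of upright (value of joint cover below 0.004 m and velocity of joint cover below 0.01 m/s and angle between loupe's own x axis and vertical below 0.1 rad and linear speed of loupe below 0.03 m/s and x of loupe in the frame of case between -0.032 and 0.032 m and y of loupe in the frame of case between -0.052 and -0.028 m and z of loupe in the frame of case between 0.038 and 0.05 m); the robot touches nothing.
It fails at once if the loupe, let go, falls into the bay from more than about 13 mm (faster than 0.5 m/s) (contact force between the fingers and loupe below 0.1 N and linear speed of loupe above 0.5 m/s and x of loupe in the frame of case between -0.032 and 0.032 m and y of loupe in the frame of case between -0.052 and -0.028 m and z of loupe in the frame of case below 0.13 m).
It fails at once if the slide box is shifted more than 20 mm or tipped (distance of slide_box from where it was at the start of the episode above 0.02 m or angle between slide_box's own z axis and vertical above 0.3 rad).
It fails at once if the film can is shifted more than 20 mm or tipped (distance of film_can from where it was at the start of the episode above 0.02 m or angle between film_can's own z axis and vertical above 0.3 rad).
It fails at once if the film canister is shifted more than 20 mm or tipped (distance of canister from where it was at the start of the episode above 0.02 m or angle between canister's own z axis and vertical above 0.3 rad).
It fails at once if the bottle is shifted more than 20 mm or tipped (distance of cleaner from where it was at the start of the episode above 0.02 m or angle between cleaner's own z axis and vertical above 0.3 rad).
It also fails if it takes over 72 s, if anything falls off the work surface, if the arm or the gripper's body presses on something with over 40 N, if the wrist force passes 120 N, or if a joint passes its speed limit or range.

ROBOT

A 7-joint arm with a two-finger parallel gripper is mounted at the origin on the work surface. World frame = base frame: x ahead of the robot, y to its left, z up, the work surface at z = 0. Lengths are in m, angles in rad, forces in N, time in s.
With the tool pointing down it reaches from about 0.35 to 0.9 m from the base axis. Payload 7.2 kg.
Tool frame: the origin (TCP) lies on the centre line of the jaws, within the pads' length; the fingertips stand 11 mm ahead of it and the grasp point (between the pads) lies 8 mm behind it; z points along the fingers, y is the direction in which the jaws open and shut (so a half turn about z gives the same grasp; the last joint's range is limited). The gripper opens to 88 mm and grips with 3 to 60 N. Pads are 20 mm wide; open, the fingers measure 115 mm over their backs; the gripper's body (75 mm by 178 mm) begins 61 mm behind the grasp point.
Start: joints at [1.277, 0.411, -0.013, 1.596, 0.006, 1.134, -0.082], TCP at [0.14, -0.609, 0.234] pointing down, gripper open.
Joint ranges: [-2.95, 2.95], [-0.29, 1.99], [-1.47, 1.44], [0.14, 2.54], [-1.03, 4.17], [0.13, 1.85], [-2.86, 2.86]. Speed limits (rad/s): [2.39, 2.39, 3.01, 3.01, 3.14, 3.14, 3.14].

INTERFACE

Orientations are given as a rotation vector (axis times angle).
In Python, from plant import r, imaging gives the robot as it stands.
- The arm moves only by the tool arm_command, never from a script. Its argument "steps" is text: rows parted by semicolons, each of 7 numbers parted by spaces: the shift along the tool's x, y, z in m, then the turn, a rotation vector about the tool's x, y, z in rad, then the finger opening in m, from 0 to 0.0878. A call has 1 to 5 rows; each row shifts and turns the commanded pose from where the row before left it, along the tool's axes as they then stand; what a row does not reach is not made up. A row lasts 1/12 s, in which the tool goes at most 41.7 mm and 7.16 degrees, less where a joint would pass 70% of its speed; a pose out of reach is approached as far as the arm can. A call is refused whole if a number of a shift passes 0.0417 or a number of a turn 0.125, either way. A call with a gripper value outside its range is refused whole. The fingers move at their own pace and stop on an object; the grip force is fixed at half the most. Time passes only in rows, so rows that do not move let the fingers close. It gives the time, the measured TCP pose, the force and the opening at its end, in the units of the state.
- r.get_state(): the state, without advancing time (a new reading comes with each control period).
- imaging.snapshot(name): name is "side" or "top"; returns a dict with "frame" (480x640x3 uint8, red, green, blue), "K" (3x3 intrinsics, pixels), "D" ([k1, k2, p1, p2, k3] as OpenCV has them; the pictures are not rectified), "T" (4x4, takes a point from camera to world coordinates). Camera axes: x right, y up, looking along -z (the intrinsics and any distortion apply to the point x, -y, -z); pixel columns grow to the right and rows downward; lengths in m; the calibration is good to about 2 mm. A picture is of the moment at which its call begins. There is no depth.
- r.job_done(): hands the job in, once; it reports no verdict.
The state is a dict: "clock": time; "qpos": joint angles; "qvel": joint speeds; "joint_torque": joint torques, N m; "ee_pos": TCP position; "tcp_rot": TCP orientation; "ft_force": force on the tool from outside, world axes, zero at the start; "moment": the same for the moment, N m; "width": finger opening in m.
Only numpy, scipy, OpenCV 4.12 (cv2) and the standard library are available. Lean on these libraries where they do the work, as an engineer would, in place of code of your own. Each camera call takes 0.05 s, during which the arm holds its last target.

## Working session

There is one attempt and no reset: what is moved stays moved. The work goes in short steps, Python scripts to look and compute and a tool call to move; the robot and the scene stay as the last step left them, time stands still between calls to the robot, and variables do not carry over. Pictures are saved under pics/ and viewed, and the job is handed in when it is done.

Besides the shell and the picture viewer there is one more tool, called after "Emit:" as a command line: name --argument value ..., lists and objects as JSON in quotes. arm_command: Moves the arm, as the interface text tells. Its arguments: {"type":"object","properties":{"steps":{"type":"string"}},"required":["steps"]}

```bash
ls; mkdir -p pics; python3 - <<'E'
from plant import r, imaging
import cv2
print(r.get_state())
for n in("side","top"):
    s=imaging.snapshot(n); cv2.imwrite(f"pics/{n}0.png",s["frame"][:,:,::-1]); print(n,s["K"].tolist(),s["D"],s["T"].round(4).tolist() if hasattr(s["T"],'round') else s["T"])
E
```

```text
pics
{'clock': 0.0, 'qpos': array([ 1.27680111,  0.41187603, -0.01267775,  1.5970232 ,  0.00559053,
        1.13429135, -0.08222391]), 'qvel': array([-0.00057031,  0.00135812, -0.00028091,  0.00128936,  0.00041933,
       -0.00011414, -0.0003309 ]), 'joint_torque': array([-8.54594509e-04, -5.87959135e+01,  6.41728342e-01, -2.91079724e+01,
       -5.38853521e-02,  1.83685269e-02,  1.39500735e-04]), 'ee_pos': array([ 0.13976325, -0.60868413,  0.23283265]), 'tcp_rot': array([-3.12007343e+00, -3.53698071e-01,  4.56266149e-04]), 'ft_force': array([-0.04586024, -0.09142251,  0.37875544]), 'moment': array([-0.00629181, -0.01731697, -0.01091619]), 'width': 0.08766847914276797}
side [[455.0376286687569, 0.0, 310.99086988577113], [0.0, 455.0376286687569, 239.63414342050152], [0.0, 0.0, 1.0]] [0.0037805 0.        0.        0.        0.       ] [[-0.9997, 0.0161, -0.0208, 0.5358], [-0.0263, -0.6284, 0.7775, 0.6188], [-0.0006, 0.7778, 0.6286, 0.5957], [0.0, 0.0, 0.0, 1.0]]
top [[587.8985145947635, 0.0, 322.7433571854043], [0.0, 587.8985145947635, 258.03196521614683], [0.0, 0.0, 1.0]] [-0.09677718  0.          0.          0.          0.        ] [[-0.011, 0.996, -0.0888, 0.459], [-0.9999, -0.0101, 0.0107, -0.0152], [0.0097, 0.0889, 0.996, 1.2375], [0.0, 0.0, 0.0, 1.0]]
```

View pics/side0.png

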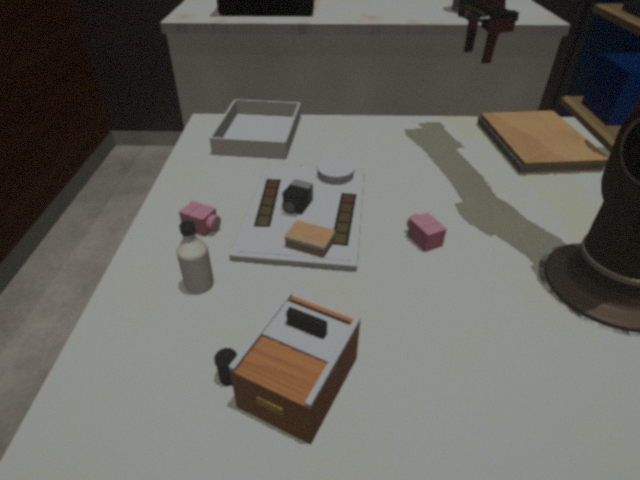

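View pics/top0.png

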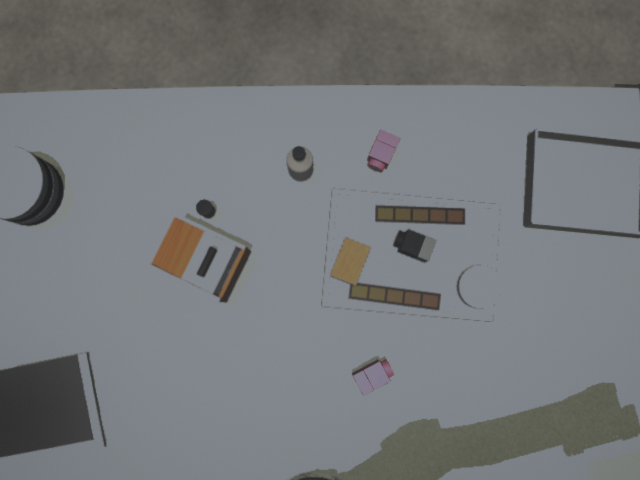

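The panel is on the robot's right, and the case is on its left. Things that could be taken for the loupe: black/grey one at top (415,245) / side (297,196), pink one at top (383,150), and pink one at top (373,377). By the description I choose the black/grey one. Next are close crops.

```bash
cat > h.py <<'E'
import numpy as np, cv2
from scipy.optimize import least_squares
from plant import r, imaging
F=np.diag([1,-1,-1.])
def cam(n):
    s=imaging.snapshot(n); return s
def proj(s,P):
    P=np.atleast_2d(P).astype(float); T=np.array(s["T"]); pc=(P-T[:3,3])@T[:3,:3]@F
    return cv2.projectPoints(pc,np.zeros(3),np.zeros(3),np.array(s["K"]),np.array(s["D"]))[0].reshape(-1,2)
def ray(s,uv):
    p=cv2.undistortPoints(np.array(uv,float).reshape(-1,1,2),np.array(s["K"]),np.array(s["D"])).reshape(-1,2)
    d=np.c_[p,np.ones(len(p))]@F@np.array(s["T"])[:3,:3].T
    return np.array(s["T"])[:3,3],d
def atz(s,uv,z):
    o,d=ray(s,uv); return o+d*((z-o[2])/d[:,2])[:,None]
def tri(s1,u1,s2,u2):
    o1,d1=ray(s1,[u1]);o2,d2=ray(s2,[u2]);d1=d1[0]/np.linalg.norm(d1);d2=d2[0]/np.linalg.norm(d2)
    A=np.c_[d1,-d2];t=np.linalg.lstsq(A,o2-o1,rcond=None)[0]
    a=o1+t[0]*d1;b=o2+t[1]*d2
    return (a+b)/2,np.linalg.norm(a-b)
def crop(s,x,y,w,h,k,name):
    f=s["frame"][y:y+h,x:x+w,::-1]; cv2.imwrite("pics/"+name,cv2.resize(f,None,fx=k,fy=k,interpolation=cv2.INTER_CUBIC))
E
python3 - <<'E'
from h import *
t=cam("top"); s=cam("side")
import pickle; pickle.dump((t,s),open("c0.pkl","wb"))
a=lambda s,x,y:cv2.resize(s["frame"][y:y+60,x:x+70,::-1],None,fx=5.7,fy=5.7,interpolation=cv2.INTER_CUBIC)
cv2.imwrite("pics/loupe0.png",np.hstack([a(t,380,215),a(s,265,165)]))
crop(t,145,190,110,120,5,"caset.png"); crop(s,205,285,165,155,3.8 and 3,"cases.png")
E
```

```text
(no output)
```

View pics/loupe0.png

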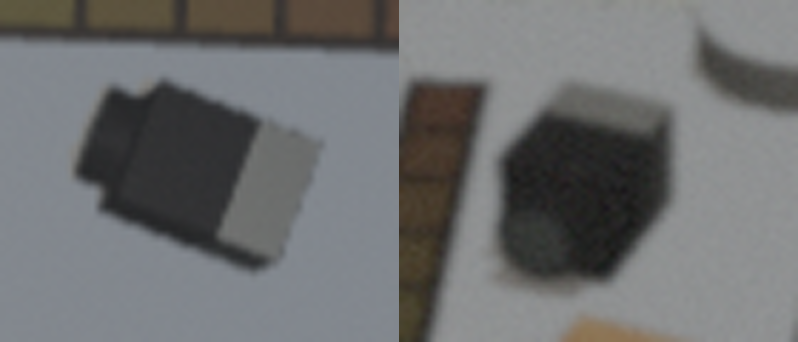

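View pics/caset.png

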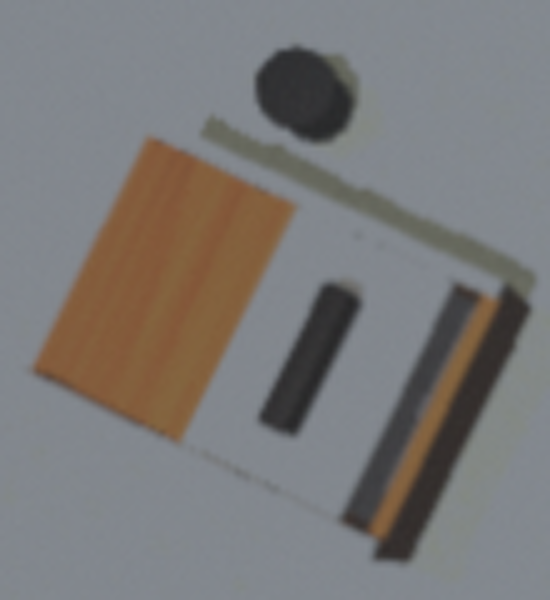

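View pics/cases.png

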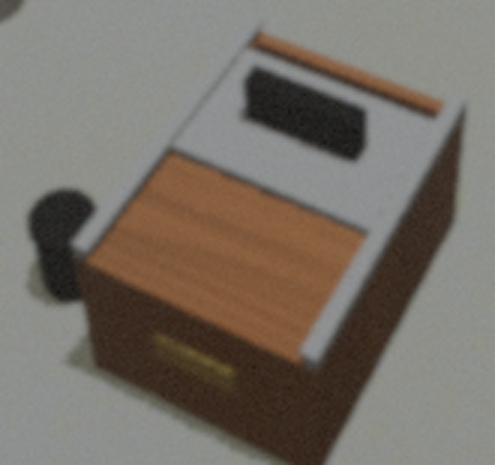

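The crops confirm it: black body, grey skirt, with the eyepiece towards +y. The cover is slightly open, with a dark gap at its −y end. Now I'll fit the poses.

```bash
cat > fit.py <<'E'
from h import *
from scipy.optimize import minimize
def Rz(a): c,s=np.cos(a),np.sin(a); return np.array([[c,-s,0],[s,c,0],[0,0,1.]])
def loupe_parts():
    b=np.array([[x,y,z] for x in(-.038,.024) for y in(-.023,.023) for z in(-.023,.023)])
    a=np.linspace(0,2*np.pi,40,endpoint=False)
    e=np.vstack([np.c_[np.full(40,x),.018*np.cos(a),.018*np.sin(a)] for x in(.024,.038)])
    return [b,e]
def sil(s,parts,box,k=6):
    x0,y0,w,h=box; m=np.zeros((h*k,w*k),np.uint8)
    for P in parts:
        q=((proj(s,P)+.5-[x0,y0])*k)
        cv2.fillConvexPoly(m,cv2.convexHull(q.astype(np.float32)).round().astype(np.int32),1)
    return m
def mask(s,box,thr,k=6):
    x0,y0,w,h=box; g=s["frame"][y0:y0+h,x0:x0+w].astype(np.float32).mean(2)
    g=cv2.resize(g,None,fx=k,fy=k,interpolation=cv2.INTER_CUBIC); m=(g<thr).astype(np.uint8)
    n,l,st,_=cv2.connectedComponentsWithStats(m); return (l==1+st[1:,4].argmax()).astype(np.uint8)
E
cat > l.py <<'E'
from fit import *; import pickle
t,s=pickle.load(open("c0.pkl","rb"))
B={"top":(388,220,55,48),"side":(278,174,42,44)}
fr={"top":t,"side":s}
M={}
for n in B:
    x0,y0,w,h=B[n]; g=fr[n]["frame"][y0:y0+h,x0:x0+w].mean(2); print(n,np.percentile(g,[5,20,40,60,80,95]))
    M[n]=mask(fr[n],B[n],np.percentile(g,92)*.86)
def cost(p,ns=("top","side")):
    R=Rz(p[3]/100)
    c=0
    for n in ns:
        m=sil(fr[n],[P@R.T+p[:3]/1000 for P in loupe_parts()],B[n]); c+=1-(m&M[n]).sum()/(m|M[n]).sum()
    return c
g=atz(t,[[415,245]],.041)[0]*1000
for ns in(("top","side"),("top",),("side",)):
    f=lambda p:cost(p,ns)
    best=min((minimize(f,[g[0],g[1],41,a],method="Nelder-Mead",options=dict(initial_simplex=np.array([[g[0],g[1],41,a]]+[[g[0]+d[0],g[1]+d[1],41+d[2],a+d[3]] for d in np.diag([8,8,5,15])]))) for a in(100,120,140)),key=lambda z:z.fun)
    print(ns,best.x.round(2),best.fun)
    if len(ns)==2: bx=best.x
out=[]
for n in B:
    x0,y0,w,h=B[n]; k=6; im=cv2.resize(fr[n]["frame"][y0:y0+h,x0:x0+w,::-1],None,fx=k,fy=k,interpolation=cv2.INTER_CUBIC)
    R=Rz(bx[3]/100)
    for mm,c in((M[n],(0,255,0)),(sil(fr[n],[P@R.T+bx[:3]/1000 for P in loupe_parts()],B[n]),(0,0,255))):
        cs,_=cv2.findContours(mm,cv2.RETR_EXTERNAL,2); cv2.drawContours(im,cs,-1,c,1)
    out.append(cv2.resize(im,(390,340)))
cv2.imwrite("pics/lfit.png",np.hstack(out))
E
python3 l.py
```

```text
top [ 46.66666667  51.66666667 109.33333333 135.         135.66666667
 136.33333333]
side [ 32.33333333  39.          87.33333333 135.66666667 144.
 145.33333333]
('top', 'side') [ 591.82 -213.39   38.87  116.69] 0.10664683747393366
('top',) [ 591.65 -212.25   45.7   118.09] 0.027219465702351897
('side',) [ 590.43 -208.77   42.16  116.95] 0.05283977709121357
```

```bash
cat > c.py <<'E'
from fit import *; import pickle
t,s=pickle.load(open("c0.pkl","rb"))
ct=lambda x,y:(145+x/5-.4,190+y/5-.4); cs=lambda x,y:(205+x/3-.33,285+y/3-.33)
# (cam,pixel,(x,y,z), moves with cover)
L=[(t,ct(148,138),(.052,.078,.088),0),(t,ct(35,370),(-.052,.078,.088),0),(t,ct(497,296),(.052,-.078,.088),0),(t,ct(375,537),(-.052,-.078,.088),0),
(s,cs(88,262),(.052,.078,.088),0),(s,cs(300,360),(-.052,.078,.088),0),
(s,cs(175,150),(.052,-.005,.094),1),(s,cs(366,232),(-.052,-.005,.094),1),(t,ct(296,206),(.052,-.005,.094),1),(t,ct(182,438),(-.052,-.005,.094),1),
(s,cs(255,68),(.03,-.046,.122),1),(s,cs(366,107),(-.03,-.046,.122),1),
(t,ct(262,418),(-.03,-.034,.122),1),(t,ct(296,434),(-.03,-.046,.122),1)]
def pt(p,P,m): return Rz(p[2])@(np.array(P)+[0,p[3]*m,0])+[p[0],p[1],p[4]]
def res(p): return np.concatenate([proj(c,pt(p,P,m))[0]-u for c,u,P,m in L])
o=least_squares(res,[.46,.24,-.45,.01,0],loss="soft_l1")
print(o.x.round(4)); print(res(o.x).reshape(-1,2).round(1).tolist())
p=o.x; pickle.dump(p,open("case.pkl","wb"))
for n in("bay",(0,-.04,.006),0),("grip",(0,-.04,.122),1): print(n[0],pt(p,n[1],n[2]).round(4))
print("rib by two views", tri(t,L[12][1],s,L[11][1]))
# overlay
out=[]
for c,x,y,w,h,k in((t,145,190,110,120,5),(s,205,285,165,155,3)):
    im=cv2.resize(c["frame"][y:y+h,x:x+w,::-1],None,fx=k,fy=k,interpolation=cv2.INTER_CUBIC)
    def pl(Q,m,col): 
        q=((proj(c,[pt(p,P,m) for P in Q])-[x,y]+.5)*k).round().astype(int); cv2.polylines(im,[q],True,col,1)
    sq=lambda x0,x1,y0,y1,z:[(x0,y0,z),(x1,y0,z),(x1,y1,z),(x0,y1,z)]
    pl(sq(-.06,.06,-.078,.078,0),0,(255,0,0));pl(sq(-.06,.06,-.078,.078,.088),0,(0,0,255));pl(sq(-.052,.052,-.071,-.009,.088),0,(0,255,255))
    pl(sq(-.053,.053,-.075,-.005,.094),1,(0,255,0));pl(sq(-.03,.03,-.046,-.034,.122),1,(255,0,255));pl(sq(.052,.06,-.078,.078,.097),0,(0,0,255));pl(sq(-.06,-.052,-.078,.078,.097),0,(0,0,255))
    out.append(cv2.resize(im,(395,430)))
cv2.imwrite("pics/cfit.png",np.hstack(out))
E
python3 c.py
```

```text
[ 0.5662  0.2187 -0.4435  0.0154 -0.0039]
[[0.2, -0.1], [-0.1, 0.8], [0.9, 1.0], [2.6, 0.7], [-0.2, 0.9], [-0.6, 1.0], [-2.2, -1.0], [0.9, -0.3], [0.3, -0.0], [0.2, 1.4], [-1.7, -1.3], [-0.4, 0.4], [-0.7, 0.5], [-1.8, -0.0]]
bay [0.549  0.1826 0.0021]
grip [0.5556 0.1965 0.1181]
rib by two views (array([0.52857768, 0.21165759, 0.12821482]), np.float64(0.00580097688941748))
```

View pics/lfit.png

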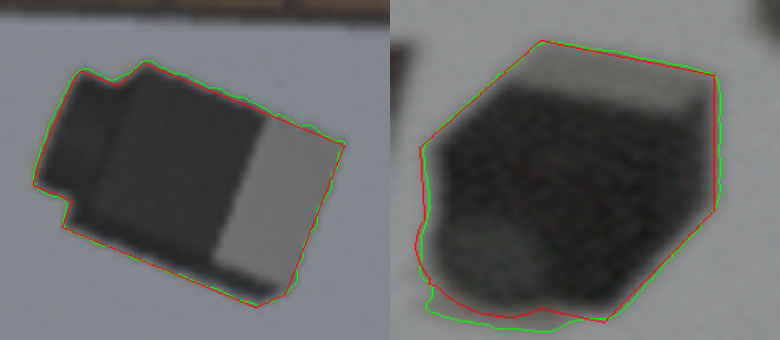

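View pics/cfit.png

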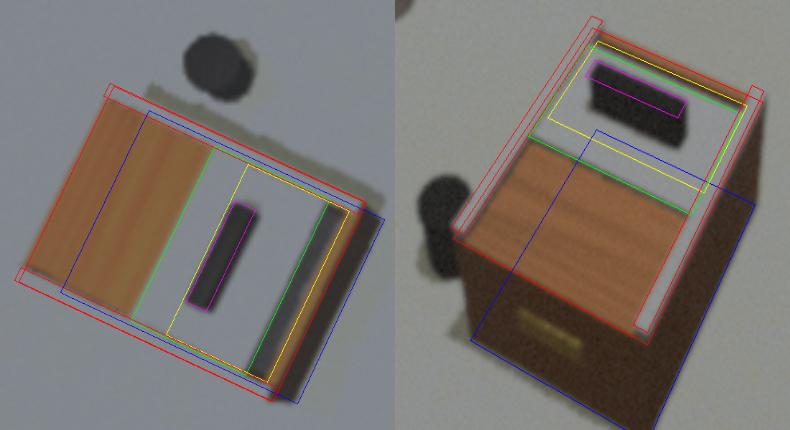

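```bash
python3 - <<'E'
import pickle
from h import *
t,s=pickle.load(open("c0.pkl","rb"))
crop(s,228,290,135,120,5.9,"cs1.png"); 
E
```

```text
(no output)
```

View pics/cs1.png

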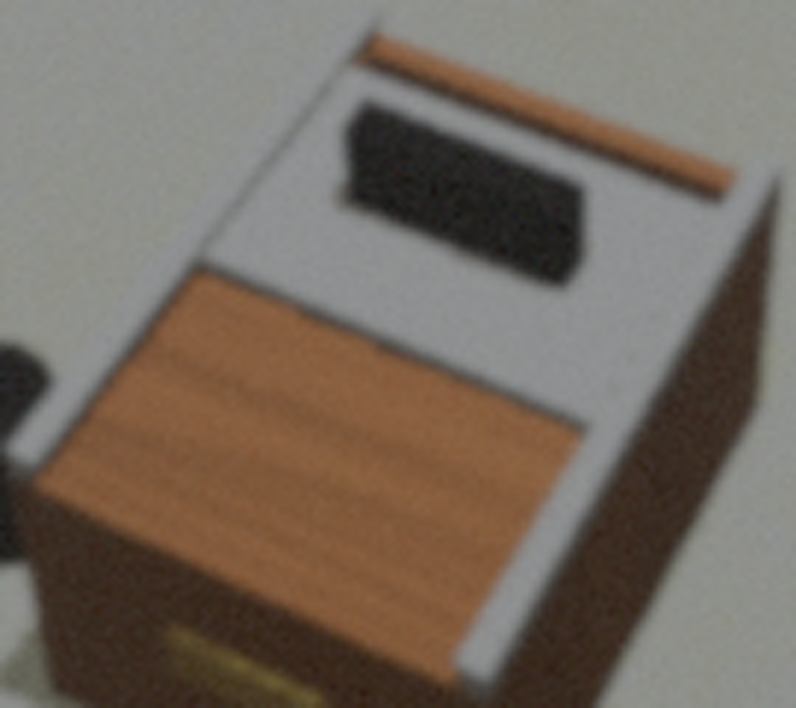

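```bash
python3 - <<'E'
src=open("c.py").read()
a=src.index("# (cam"); b=src.index("def pt")
new='''c5=lambda x,y:(228+x/5.9-.4,290+y/5.9-.4)
L=[(t,ct(148,138),(.052,.078,.088),0),(t,ct(35,370),(-.052,.078,.088),0),(t,ct(497,296),(.052,-.078,.088),0),(t,ct(375,537),(-.052,-.078,.088),0),
(t,ct(296,206),(.052,-.005,.094),1),(t,ct(182,438),(-.052,-.005,.094),1),(t,ct(262,418),(-.03,-.034,.122),1),(t,ct(296,434),(-.03,-.046,.122),1),(t,ct(326,285),(.03,-.034,.122),1),
(s,c5(38,482),(.052,.078,.088),0),(s,c5(498,668),(-.06,.078,.097),0),(s,c5(783,178),(-.06,-.078,.097),0),(s,c5(757,405),(-.06,-.078,0),0),
(s,c5(378,38),(.052,-.078,.088),0),(s,c5(738,170),(-.052,-.078,.088),0),(s,c5(590,430),(-.052,-.005,.094),1),(s,c5(202,264),(.052,-.005,.094),1),
(s,c5(368,100),(.03,-.046,.122),1),(s,c5(585,183),(-.03,-.046,.122),1),(s,c5(565,288),(-.03,-.034,.094),1),(s,c5(348,202),(.03,-.034,.094),1)]
'''
src=src[:a]+new+src[b:]
a=src.index("def res"); b=src.index("for n in")
src=src[:a]+'''def res(p,reg=1): 
    q=np.concatenate([proj(c,pt(p,P,m))[0]+(p[5:7] if c is t else p[7:9])-u for c,u,P,m in L])
    return np.r_[q,p[5:]*reg,p[4]*1000/2]
o=least_squares(res,[.46,.24,-.45,.01,0,0,0,0,0],loss="soft_l1")
print(o.x.round(4)); print(res(o.x)[:42].reshape(-1,2).round(1).tolist())
p=o.x; pickle.dump(p,open("case.pkl","wb"))
'''+src[b:]
src=src.replace("proj(c,[pt","(p[5:7] if c is t else p[7:9])+proj(c,[pt").replace('print("rib by two views", tri(t,L[12][1],s,L[11][1]))','print(tri(t,L[7][1],s,L[18][1]), tri(t,L[2][1],s,L[13][1]),tri(t,L[3][1],s,L[14][1]))')
open("c.py","w").write(src)
E
python3 c.py
python3 - <<'E'
import sys; sys.path.insert(0,".")
E
```

```text
[ 0.5655  0.2188 -0.4457  0.0149 -0.0021 -0.0244 -0.6408  0.3577  0.5376]
[[-0.0, -0.6], [-0.5, 0.3], [0.7, 0.7], [2.2, 0.5], [0.4, -0.3], [0.1, 1.1], [-0.7, 0.3], [-1.9, -0.2], [0.1, -1.4], [0.5, 1.3], [-1.4, 1.3], [-0.6, -2.9], [-0.3, -0.2], [0.5, -0.2], [1.5, 0.7], [1.0, -1.2], [-0.1, -1.2], [-0.9, -1.1], [0.6, -0.4], [-0.1, 1.2], [-1.0, 0.6]]
bay [0.5482 0.1827 0.0039]
grip [0.5547 0.1962 0.1199]
(array([0.52568258, 0.201014  , 0.11504962]), np.float64(0.0007762424789790972)) (array([0.58017479, 0.12739975, 0.08586311]), np.float64(0.0026814278660451936)) (array([0.48702716, 0.17452659, 0.09044995]), np.float64(4.998937464794291e-05))
```

View pics/cfit.png

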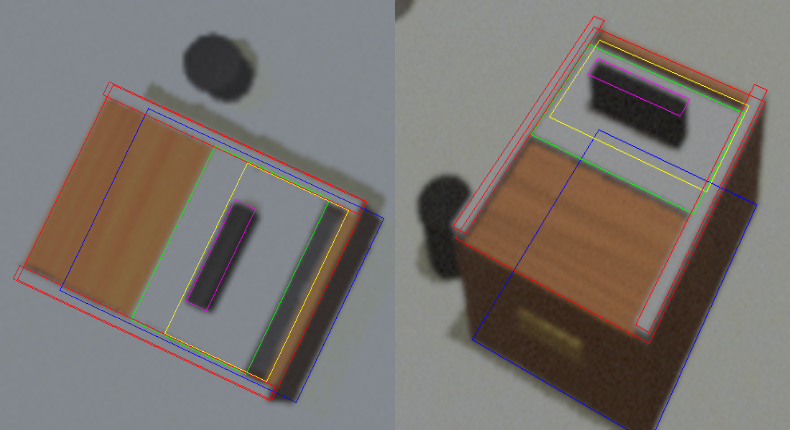

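```bash
cat > plan.py <<'E'
import sys
from h import *
from scipy.spatial.transform import Rotation as Ro
def down(yawy):  # tool pointing down, tool y at yaw
    y=np.array([np.cos(yawy),np.sin(yawy),0]); z=np.array([0,0,-1.]); return np.c_[np.cross(y,z),y,z]
def rows(wps,width,dmax=.038,amax=.115,start=None):
    st=r.get_state(); p=np.array(st["ee_pos"]);R=Ro.from_rotvec(st["tcp_rot"]).as_matrix()
    if start: p,R=start
    out=[]
    for P,Q in wps:
        P=np.array(P,float); rv=Ro.from_matrix(R.T@Q).as_rotvec()
        n=max(1,int(np.ceil(max(np.linalg.norm(P-p)/dmax,np.linalg.norm(rv)/amax))))
        for i in range(n):
            d=R.T@((P-p)/(n-i)); dr=Ro.from_matrix(R.T@Q).as_rotvec()/(n-i)
            d=d.round(4); dr=dr.round(4); p=p+R@d; R=R@Ro.from_rotvec(dr).as_matrix()
            out.append(" ".join(f"{v:g}" for v in (*(d+0.),*(dr+0.),width)))
    for i in range(0,len(out),5): print("; ".join(out[i:i+5]))
    return p,R
def show():
    st=r.get_state(); R=Ro.from_rotvec(st["tcp_rot"]).as_matrix()
    print("t",round(st["clock"],2),"p",st["ee_pos"].round(4),"q",st["qpos"].round(2),"yawy",round(np.arctan2(R[1,1],R[0,1]),3),"z",R[:,2].round(3),"w",round(st["width"],4),"f",st["ft_force"].round(1))
E
python3 - <<'E'
from plan import *
a=down(-1.345);b=down(-.4457)
rows([((.40,-.33,.24),down(-.9)),((.555,-.05,.24),b),((.555,.196,.20),b),((.555,.196,.16),b)],.0878)
import pickle; t,s=pickle.load(open("c0.pkl","rb"))
print(atz(t,[[299,152]],.14),atz(t,[[350,262]],.048),atz(t,[[480,287]],.042))
E
```

```text
0.0287 -0.0194 -0.0006 -0.0001 0 -0.0404 0.0878; 0.0295 -0.0182 -0.0006 -0.0001 0 -0.0405 0.0878; 0.0302 -0.017 -0.0006 -0.0001 0 -0.0404 0.0878; 0.0309 -0.0158 -0.0006 -0.0001 0 -0.0405 0.0878; 0.0315 -0.0145 -0.0006 -0.0001 0 -0.0404 0.0878
0.032 -0.0133 -0.0006 -0.0001 0 -0.0405 0.0878; 0.0326 -0.0119 -0.0006 -0.0001 0 -0.0404 0.0878; 0.033 -0.0106 -0.0006 -0.0001 0 -0.0405 0.0878; 0.0334 -0.0093 -0.0007 0 0 -0.0404 0.0878; 0.0337 -0.008 -0.0006 -0.0001 -0.0001 -0.0405 0.0878
0.0341 -0.0065 -0.0007 0 0 -0.0404 0.0878; 0.0328 -0.0137 0 0 0 -0.0505 0.0878; 0.0335 -0.012 0 0 0 -0.0505 0.0878; 0.034 -0.0103 0 0 0 -0.0505 0.0878; 0.0345 -0.0085 0 0 0 -0.0505 0.0878
0.0349 -0.0068 0 0 0 -0.0505 0.0878; 0.0352 -0.005 0 0 0 -0.0505 0.0878; 0.0354 -0.0033 0 0 0 -0.0504 0.0878; 0.0356 -0.0015 0 0 0 -0.0505 0.0878; 0.0355 0.0004 0 0 0 -0.0504 0.0878
0.0317 -0.0152 0.0057 0 0 0 0.0878; 0.0317 -0.0151 0.0057 0 0 0 0.0878; 0.0317 -0.0152 0.0057 0 0 0 0.0878; 0.0317 -0.0151 0.0057 0 0 0 0.0878; 0.0317 -0.0152 0.0057 0 0 0 0.0878
0.0318 -0.0151 0.0058 0 0 0 0.0878; 0.0317 -0.0152 0.0057 0 0 0 0.0878; 0 0 0.02 0 0 0 0.0878; 0 0 0.02 0 0 0 0.0878
[[0.76071058 0.01613362 0.14      ]] [[ 0.55640567 -0.08326165  0.048     ]] [[ 0.50261443 -0.35022425  0.042     ]]
```

Emit:
arm_command --steps "0.029 -0.019 0 0 0 -0.04 0.0878; 0.03 -0.018 0 0 0 -0.04 0.0878; 0.03 -0.017 0 0 0 -0.04 0.0878; 0.031 -0.016 0 0 0 -0.04 0.0878; 0.0315 -0.0145 0 0 0 -0.04 0.0878"

```text
clock: 0.62
ee_pos: [0.2599, -0.4814, 0.2335]
tcp_rot: [-3.07, -0.667, 0.0]
ft_force: [0.3, -1.0, 0.3]
width: 0.0882
```

Emit:
arm_command --steps "0.032 -0.013 0 0 0 -0.04 0.0878; 0.033 -0.012 0 0 0 -0.04 0.0878; 0.033 -0.0105 0 0 0 -0.04 0.0878; 0.0335 -0.009 0 0 0 -0.04 0.0878; 0.0335 -0.008 0 0 0 -0.04 0.0878"

```text
clock: 1.03
ee_pos: [0.3791, -0.3553, 0.2337]
tcp_rot: [2.988, 0.97, 0.0]
ft_force: [0.1, -1.5, 0.7]
width: 0.0878
```

Emit:
arm_command --steps "0.034 -0.0065 0 0 0 -0.04 0.0878; 0.033 -0.0135 0 0 0 -0.05 0.0878; 0.0335 -0.012 0 0 0 -0.05 0.0878; 0.034 -0.01 0 0 0 -0.05 0.0878; 0.0345 -0.0085 0 0 0 -0.05 0.0878"

```text
clock: 1.45
ee_pos: [0.4725, -0.2062, 0.2337]
tcp_rot: [2.85, 1.321, -0.0]
ft_force: [1.3, -0.2, 1.1]
width: 0.0877
```

Emit:
arm_command --steps "0.035 -0.007 0 0 0 -0.05 0.0878; 0.035 -0.005 0 0 0 -0.05 0.0878; 0.0355 -0.003 0 0 0 -0.05 0.0878; 0.0355 -0.0015 0 0 0 -0.05 0.0878; 0.0355 0 0 0 0 -0.05 0.0878"

```text
clock: 1.87
ee_pos: [0.5596, -0.0514, 0.2336]
tcp_rot: [2.663, 1.666, -0.0]
ft_force: [0.0, 0.7, 0.3]
width: 0.0877
```

```bash
python3 - <<'E'
from plan import *
show(); b=down(-.4457)
rows([((.555,.196,.22),b),((.555,.196,.16),b)],.0878)
E
```

```text
t 1.87 p [ 0.5596 -0.0514  0.2336] q [ 0.4   0.35 -0.5   1.73  0.18  1.11 -0.61] yawy -0.453 z [ 0. -0. -1.] w 0.0877 f [0.  0.7 0.3]
0.0315 -0.0161 0.0019 0 0 -0.001 0.0878; 0.0315 -0.016 0.0019 0 0 -0.001 0.0878; 0.0315 -0.016 0.002 0 0 -0.001 0.0878; 0.0316 -0.016 0.0019 0 0 -0.0011 0.0878; 0.0316 -0.0159 0.002 0 0.0001 -0.001 0.0878
0.0316 -0.0159 0.0019 0.0001 0 -0.0011 0.0878; 0.0315 -0.0158 0.002 0 0.0001 -0.001 0.0878; 0 0 0.03 0 0 0 0.0878; 0 0 0.03 0 0 0 0.0878
```

Emit:
arm_command --steps "0.0315 -0.016 0.002 0 0 -0.001 0.0878; 0.0315 -0.016 0.002 0 0 -0.001 0.0878; 0.0315 -0.016 0.002 0 0 -0.001 0.0878; 0.0315 -0.016 0.002 0 0 -0.001 0.0878; 0.0315 -0.016 0.002 0 0 -0.001 0.0878"

```text
clock: 2.28
ee_pos: [0.5557, 0.1253, 0.2234]
tcp_rot: [2.661, 1.669, -0.0]
ft_force: [0.0, 0.5, -0.4]
width: 0.0879
```

Emit:
arm_command --steps "0.0315 -0.016 0.002 0 0 -0.001 0.0878; 0.0315 -0.016 0.002 0 0 -0.001 0.0878; 0 0 0.03 0 0 0 0.0878; 0 0 0.03 0 0 0 0.0878; 0 0 0 0 0 0 0.0878"

```text
clock: 2.7
ee_pos: [0.5515, 0.1936, 0.1544]
tcp_rot: [-2.657, -1.674, 0.013]
ft_force: [-0.3, -1.5, -1.1]
width: 0.088
```

```bash
python3 - <<'E'
from plan import *
show(); t=cam("top"); s=cam("side")
a=cv2.resize(t["frame"][185:305,140:260,::-1],(400,400),interpolation=cv2.INTER_CUBIC)
b=cv2.resize(s["frame"][190:400,200:410,::-1],(400,400),interpolation=cv2.INTER_CUBIC)
cv2.imwrite("pics/rib1.png",np.hstack([a,b]))
p=r.get_state()["ee_pos"]; print(proj(t,[p]),proj(s,[p+[0,0,-.011]]))
E
```

```text
t 2.7 p [0.5515 0.1936 0.1544] q [-0.01  0.49 -0.55  1.75  0.29  1.   -1.12] yawy -0.446 z [-0.008 -0.003 -1.   ] w 0.088 f [-0.3 -1.5 -1.1]
[[203.12662062 259.82923343]] [[305.87433756 299.73300161]]
```

View pics/rib1.png

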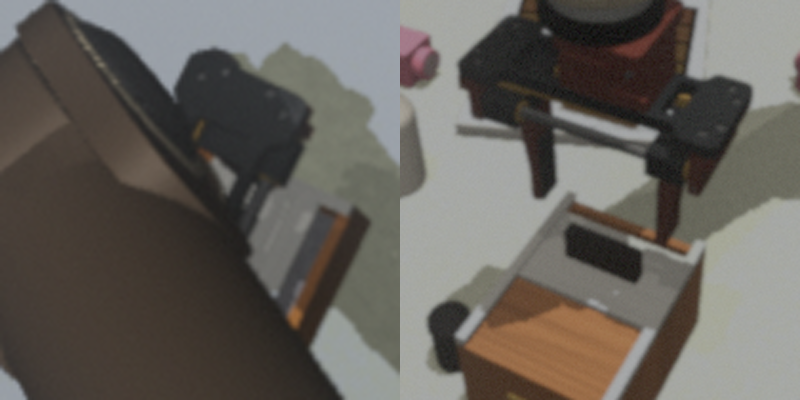

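```bash
python3 - <<'E'
from plan import *
b=down(-.4457)
rows([((.555,.196,.114),b)],.0878,dmax=.015)
E
```

```text
0.0006 0 0.0113 -0.0005 0.0005 -0.0006 0.0878; 0.0006 0 0.0113 -0.0004 0.0004 -0.0006 0.0878; 0.0006 0 0.0113 -0.0005 0.0005 -0.0006 0.0878; 0.0005 0 0.0113 -0.0004 0.0004 -0.0006 0.0878
```

Emit:
arm_command --steps "0.001 0 0.0115 0 0 0 0.0878; 0.001 0 0.0115 0 0 0 0.0878; 0 0 0.0115 0 0 0 0.0878; 0 0 0.008 0 0 0 0.0878; 0 0 0 0 0 0 0.0878"

```text
clock: 3.22
ee_pos: [0.5545, 0.1954, 0.1151]
tcp_rot: [-2.659, -1.672, 0.005]
ft_force: [-0.3, -0.8, -1.3]
width: 0.0876
```

```bash
python3 - <<'E'
from plan import *
show(); s=cam("side")
crop(s,200,190,210,210,3.5,"rib2.png")
show()
E
```

```text
t 3.22 p [0.5545 0.1954 0.1151] q [-0.03  0.53 -0.53  1.78  0.33  0.92 -1.15] yawy -0.448 z [-0.003 -0.001 -1.   ] w 0.0876 f [-0.3 -0.8 -1.3]
t 3.27 p [0.5549 0.1958 0.1161] q [-0.03  0.53 -0.53  1.78  0.33  0.92 -1.15] yawy -0.448 z [-0.002 -0.001 -1.   ] w 0.0877 f [-0.   0.6 -0.2]
```

View pics/rib2.png

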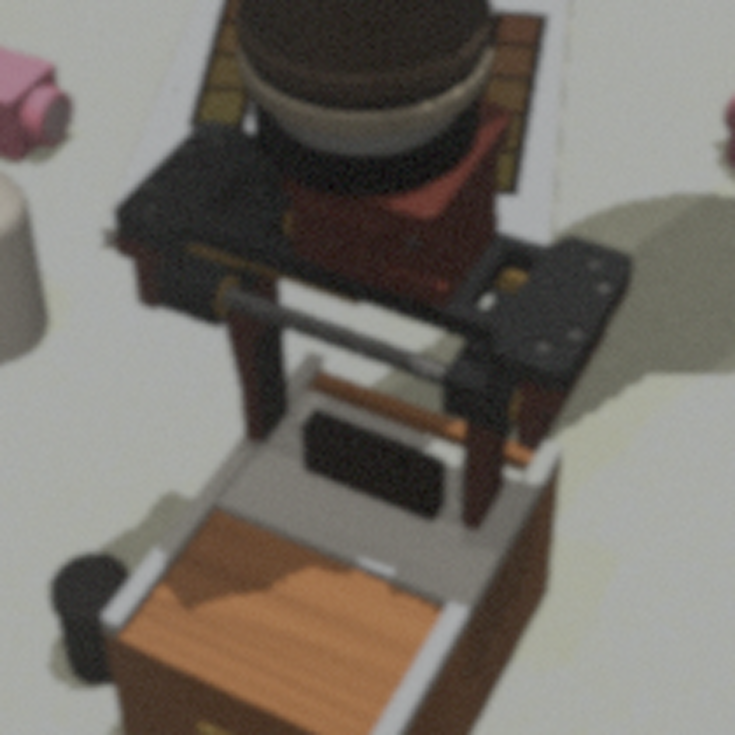

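The fingers straddle the rib with a gap on each side, so I'll close on it.

Emit:
arm_command --steps "0 0 0 0 0 0 0.05; 0 0 0 0 0 0 0.05; 0 0 0 0 0 0 0.05; 0 0 0 0 0 0 0.05; 0 0 0 0 0 0 0.05"

```text
clock: 3.68
ee_pos: [0.5533, 0.1977, 0.1175]
tcp_rot: [-2.656, -1.673, 0.003]
ft_force: [-3.2, 1.6, 1.8]
width: 0.0594
```

Emit:
arm_command --steps "0.01 0 0 0 0 0 0.05; 0.013 0 0 0 0 0 0.05; 0.013 0 0 0 0 0 0.05; 0.013 0 0 0 0 0 0.05; 0.01 0 0 0 0 0 0.05"

```text
clock: 4.1
ee_pos: [0.5795, 0.2514, 0.1175]
tcp_rot: [-2.657, -1.673, 0.003]
ft_force: [-6.4, 0.2, 4.6]
width: 0.0594
```

```bash
python3 - <<'E'
from plan import *
show()
E
```

```text
t 4.1 p [0.5795 0.2514 0.1175] q [-0.12  0.6  -0.52  1.67  0.34  0.97 -1.21] yawy -0.447 z [-0.002  0.001 -1.   ] w 0.0594 f [-6.4  0.2  4.6]
```

Emit:
arm_command --steps "0.004 0 0 0 0 0 0.05; 0.002 0 0 0 0 0 0.05; 0 0 0 0 0 0 0.0878; 0 0 0 0 0 0 0.0878; 0 0 0 0 0 0 0.0878"

```text
clock: 4.52
ee_pos: [0.5841, 0.2545, 0.1173]
tcp_rot: [2.659, 1.672, 0.001]
ft_force: [0.8, 0.6, 0.3]
width: 0.0763
```

Emit:
arm_command --steps "0 0 -0.015 0 0 0 0.0878; 0 0 -0.03 0 0 0 0.0878; 0 0 -0.035 0 0 0 0.0878; 0 0 -0.03 0 0 0 0.0878; 0 0 -0.01 0 0 0 0.0878"

```text
clock: 4.93
ee_pos: [0.5855, 0.2557, 0.2423]
tcp_rot: [2.659, 1.671, 0.011]
ft_force: [1.0, 0.9, 0.2]
width: 0.0877
```

```bash
python3 - <<'E'
from plan import *
show(); s=cam("side")
crop(s,200,190,210,210,3.5,"open1.png")
E
```

```text
t 4.93 p [0.5855 0.2557 0.2423] q [-0.1   0.48 -0.56  1.53  0.27  1.2  -1.15] yawy -0.449 z [ 0.006  0.003 -1.   ] w 0.0877 f [1.  0.9 0.2]
```

View pics/open1.png

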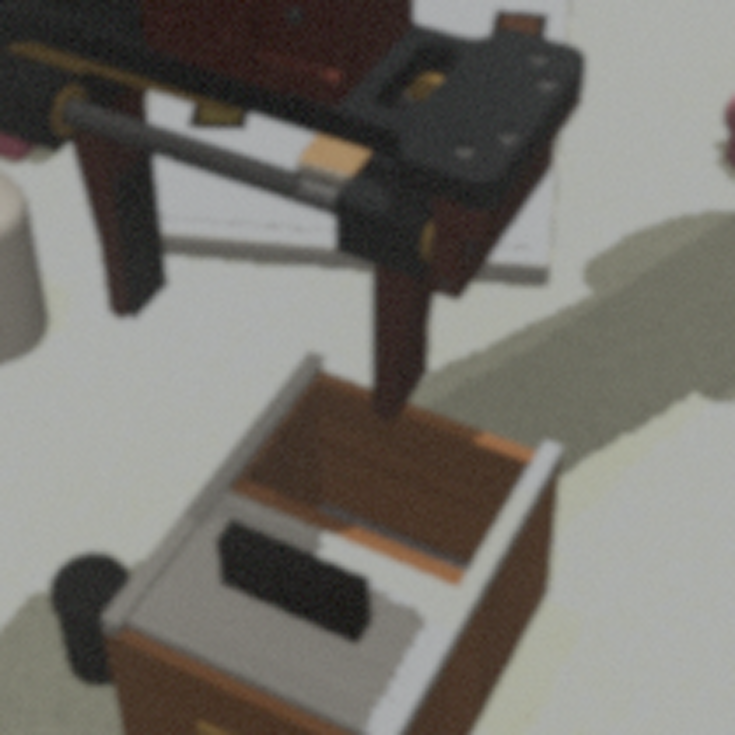

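```bash
python3 - <<'E'
from plan import *
from itertools import product
D=[([1.2768,.4119,-.0127,1.597,.0056,1.1343,-.0822],-1.345),([.4,.35,-.5,1.73,.18,1.11,-.61],-.453),([-.03,.53,-.53,1.78,.33,.92,-1.15],-.448),([-.1,.48,-.56,1.53,.27,1.2,-1.15],-.449)]
def fk(q,s,c1=0,c7=0):
    R=Ro.identity()
    for i,(v,ax) in enumerate(zip(q,"zyzyzyz")): R=R*Ro.from_euler(ax,s[i]*v+(c1 if i==0 else c7 if i==6 else 0))
    return R.as_matrix()
best=[]
for s in product([1,-1],repeat=7):
    f=lambda c:np.concatenate([(fk(q,s,*c)-down(y)).ravel() for q,y in D])
    for c0 in product([0,1.57,3.1,-1.57],repeat=2):
        o=least_squares(f,c0); best.append((o.cost,s,o.x))
best.sort(key=lambda b:b[0]); 
for b in best[:6]: print(b)
E
```

```text
(np.float64(0.0001325219275111127), (-1, 1, -1, 1, -1, 1, -1), array([ 2.35592578, -2.35570209]))
(np.float64(0.0001325219275111127), (-1, -1, -1, -1, -1, -1, -1), array([ 2.35592578, -2.35570209]))
(np.float64(0.00013252192751111509), (-1, 1, -1, 1, -1, 1, -1), array([1.54922234, 3.12077978]))
(np.float64(0.00013252192751111509), (-1, -1, -1, -1, -1, -1, -1), array([1.54922234, 3.12077978]))
(np.float64(0.00013252192751111744), (-1, 1, -1, 1, -1, 1, -1), array([-7.78461816e-04,  1.57077897e+00]))
(np.float64(0.00013252192751111744), (-1, -1, -1, -1, -1, -1, -1), array([-7.78461816e-04,  1.57077897e+00]))
```

```bash
cat > kin.py <<'E'
from plan import *
S=(-1,1,-1,1,-1,1,-1); lo=np.array([-2.95,-.29,-1.47,.14,-1.03,.13,-2.86]);hi=np.array([2.95,1.99,1.44,2.54,4.17,1.85,2.86])
def fk(q,L):
    R=Ro.identity(); p=np.array([0,0,L[0]])
    off=[0,0,(0,0,L[1]),(0,0,0),(0,0,L[2]),0,(L[4],0,L[3])]
    Rs=[]
    for i,(v,ax) in enumerate(zip(q,"zyzyzyz")):
        R=R*Ro.from_euler(ax,S[i]*v+(np.pi/2 if i==6 else 0))
        if i==1: p=p+R.apply([L[5],0,L[1]])
        if i==2: p=p+R.apply([L[6],0,0])
        if i==3: p=p+R.apply([L[7],0,L[2]])
        if i==5: p=p+R.apply([L[4],0,L[3]])
    return p,R
D=[([1.2768,.4119,-.0127,1.597,.0056,1.1343,-.0822],(.1398,-.6087,.2328)),([.4,.35,-.5,1.73,.18,1.11,-.61],(.5596,-.0514,.2336)),([-.03,.53,-.53,1.78,.33,.92,-1.15],(.5549,.1958,.1161)),([-.1,.48,-.56,1.53,.27,1.2,-1.15],(.5855,.2557,.2423)),([-.12,.6,-.52,1.67,.34,.97,-1.21],(.5795,.2514,.1175)),([-.01,.49,-.55,1.75,.29,1.,-1.12],(.5515,.1936,.1544))]
o=least_squares(lambda L:np.r_[np.concatenate([fk(q,L)[0]-p for q,p in D])*1000,.02*1000*(L-[.34,.4,.4,.25,0,0,0,0])],[.34,.4,.4,.25,0,0,0,0]); L=o.x
if __name__=="__main__":
    print(L.round(4), np.abs(o.fun).max())
    e=np.array([np.cos(1.168),np.sin(1.168),0])
    for q,p in D: print((fk(q,L)[0]-p).round(4))
    q0=np.array([.4,.35,-.5,1.73,.18,1.11,-.61])
    for zz in(.06,.12):
      q=q0.copy()
      for seq in (range(0,-51,-10),range(0,91,10)):
        q=q0.copy()
        for deg in seq:
          R=Ro.from_matrix(down(-.403))*Ro.from_rotvec([0,np.radians(deg),0])
          P=np.array([.591,-.211,zz+.0])-R.apply([0,0,-.008])
          def f(x):
            p,RR=fk(x,L); return np.r_[(p-P)*20,(RR.inv()*R).as_rotvec()*3,(x-q)*.01]
          s=least_squares(f,q,bounds=(lo+.02,hi-.02)); q=s.x
          print(zz,deg,q.round(2),"err",np.abs(s.fun[:6]).max().round(3))
E
python3 kin.py
```

```text
[ 0.2375  0.5316  0.4443  0.2962 -0.0095  0.091  -0.0896  0.0062] 45.08955653608174
[0.0451 0.014  0.001 ]
[ 0.0008  0.002  -0.0008]
[0.0007 0.0001 0.0031]
[ 0.0007 -0.0018  0.0005]
[-0.0014  0.0009 -0.0027]
[ 0.0003 -0.0019 -0.0012]
0.06 0 [ 0.59  0.66 -0.43  1.73  0.35  0.83 -0.41] err 0.0
0.06 -10 [ 0.45  0.65 -0.32  1.72  0.47  0.89 -0.54] err 0.0
0.06 -20 [ 0.32  0.67 -0.22  1.71  0.59  0.96 -0.65] err 0.0
0.06 -30 [ 0.2   0.71 -0.14  1.68  0.69  1.05 -0.75] err 0.0
0.06 -40 [ 0.1   0.76 -0.06  1.66  0.77  1.15 -0.83] err 0.0
0.06 -50 [ 0.01  0.83  0.01  1.62  0.84  1.25 -0.9 ] err 0.0
0.06 0 [ 0.59  0.66 -0.43  1.73  0.35  0.83 -0.41] err 0.0
0.06 10 [ 0.73  0.69 -0.56  1.72  0.24  0.8  -0.29] err 0.0
0.06 20 [ 0.87  0.75 -0.69  1.71  0.14  0.79 -0.17] err 0.0
0.06 30 [ 0.99  0.83 -0.81  1.69  0.06  0.79 -0.07] err 0.0
0.06 40 [ 1.09  0.93 -0.92  1.67 -0.01  0.81  0.03] err 0.0
0.06 50 [ 1.17  1.04 -1.01  1.64 -0.07  0.84  0.11] err 0.0
0.06 60 [ 1.23  1.16 -1.08  1.6  -0.12  0.88  0.19] err 0.0
0.06 70 [ 1.27  1.28 -1.14  1.56 -0.17  0.93  0.26] err 0.0
0.06 80 [ 1.3   1.4  -1
[... 359 characters left out ...]
8 -0.13  1.64  0.77  1.25 -0.79] err 0.0
0.12 -50 [ 0.05  0.74 -0.07  1.61  0.85  1.35 -0.86] err 0.0
0.12 0 [ 0.6   0.58 -0.46  1.69  0.31  0.94 -0.38] err 0.0
0.12 10 [ 0.74  0.61 -0.57  1.69  0.18  0.9  -0.26] err 0.0
0.12 20 [ 0.87  0.66 -0.69  1.68  0.07  0.88 -0.14] err 0.0
0.12 30 [ 0.99  0.74 -0.8   1.67 -0.03  0.88 -0.04] err 0.0
0.12 40 [ 1.09  0.83 -0.9   1.65 -0.11  0.89  0.05] err 0.0
0.12 50 [ 1.17  0.93 -0.99  1.63 -0.18  0.91  0.13] err 0.0
0.12 60 [ 1.23  1.04 -1.06  1.6  -0.24  0.93  0.21] err 0.0
0.12 70 [ 1.27  1.16 -1.12  1.58 -0.29  0.97  0.27] err 0.0
0.12 80 [ 1.3   1.28 -1.18  1.55 -0.35  1.01  0.33] err 0.0
0.12 90 [ 1.31  1.4  -1.22  1.52 -0.4   1.06  0.38] err 0.0
```

```bash
python3 - <<'E'
from plan import *
def T(deg): return down(-.403)@Ro.from_rotvec([0,np.radians(deg),0]).as_matrix()
Q=T(-30); z=Q[:,2]; G=np.array([.591,-.211,.044])
tc=G+.008*z; print(z,tc, tc-.09*z)
rows([((.60,.05,.24),down(-.403)),(tc-.12*z,Q),(tc-.06*z,Q)],.0878)
E
```

```text
[-0.19608988 -0.4599443  -0.8660254 ] [ 0.58943128 -0.21467955  0.0370718 ] [ 0.60707937 -0.17328457  0.11501408]
-0.0299 0.017 0.0003 0.0009 -0.0009 -0.0076 0.0878; -0.03 0.0168 0.0003 0.0009 -0.001 -0.0076 0.0878; -0.0301 0.0166 0.0003 0.0008 -0.0009 -0.0076 0.0878; -0.0302 0.0163 0.0004 0.0009 -0.001 -0.0076 0.0878; -0.0304 0.0161 0.0003 0.0008 -0.0009 -0.0076 0.0878
-0.0304 0.016 0.0004 0.0009 -0.001 -0.0077 0.0878; -0.0268 0.0134 0.0141 0 -0.0748 0 0.0878; -0.0257 0.0134 0.0161 0 -0.0748 0 0.0878; -0.0244 0.0134 0.018 0 -0.0748 0 0.0878; -0.023 0.0135 0.0198 0 -0.0748 0 0.0878
-0.0214 0.0134 0.0214 0 -0.0748 0 0.0878; -0.0198 0.0135 0.023 0 -0.0748 0 0.0878; -0.018 0.0134 0.0244 0 -0.0748 0 0.0878; 0 0 0.03 0 0 0 0.0878; 0 0 0.03 0 0 0 0.0878
```

Emit:
arm_command --steps "-0.03 0.017 0 0.001 -0.001 -0.0076 0.0878; -0.03 0.017 0 0.001 -0.001 -0.0076 0.0878; -0.03 0.0165 0 0.001 -0.001 -0.0076 0.0878; -0.03 0.0165 0 0.001 -0.001 -0.0076 0.0878; -0.03 0.016 0 0.001 -0.001 -0.0076 0.0878"

```text
clock: 5.4
ee_pos: [0.5956, 0.0816, 0.2358]
tcp_rot: [-2.626, -1.722, 0.013]
ft_force: [1.2, -0.5, 0.7]
width: 0.088
```

Emit:
arm_command --steps "-0.03 0.016 0 0.001 -0.001 -0.0076 0.0878; -0.027 0.0135 0.014 0 -0.075 0 0.0878; -0.0255 0.0135 0.016 0 -0.075 0 0.0878; -0.0245 0.0135 0.018 0 -0.075 0 0.0878; -0.023 0.0135 0.02 0 -0.075 0 0.0878"

```text
clock: 5.82
ee_pos: [0.6056, -0.0725, 0.1797]
tcp_rot: [2.461, 1.628, -0.39]
ft_force: [0.3, -0.1, 0.0]
width: 0.0878
```

Emit:
arm_command --steps "-0.0215 0.0135 0.0215 0 -0.075 0 0.0878; -0.02 0.0135 0.023 0 -0.075 0 0.0878; -0.018 0.0135 0.0245 0 -0.075 0 0.0878; 0 0 0 0 0 0 0.0878; 0 0 0 0 0 0 0.0878"

```text
clock: 6.23
ee_pos: [0.6098, -0.1612, 0.1358]
tcp_rot: [2.322, 1.539, -0.642]
ft_force: [0.5, -0.1, 1.0]
width: 0.088
```

```bash
python3 - <<'E'
from plan import *
show()
def T(deg): return down(-.403)@Ro.from_rotvec([0,np.radians(deg),0]).as_matrix()
Q=T(-30); z=Q[:,2]; G=np.array([.591,-.211,.044])
tc=G+.008*z; print(tc-.12*z,z)
rows([(tc-.06*z,Q)],.0878)
t=cam("top"); s=cam("side")
a=cv2.resize(t["frame"][190:310,350:470,::-1],(400,400),interpolation=cv2.INTER_CUBIC)
b=cv2.resize(s["frame"][90:270,200:380,::-1],(400,400),interpolation=cv2.INTER_CUBIC)
cv2.imwrite("pics/l1.png",np.hstack([a,b]))
E
```

```text
t 6.23 p [ 0.6098 -0.1612  0.1358] q [ 0.13  0.67 -0.3   1.56  0.65  1.32 -0.83] yawy -0.403 z [-0.208 -0.463 -0.862] w 0.088 f [ 0.5 -0.1  1. ]
[ 0.61296207 -0.15948624  0.14099485] [-0.19608988 -0.4599443  -0.8660254 ]
0.0002 0.0014 0.027 -0.0046 0.0044 0.0026 0.0878; 0 0.0012 0.027 -0.0046 0.0045 0.0025 0.0878
```

View pics/l1.png

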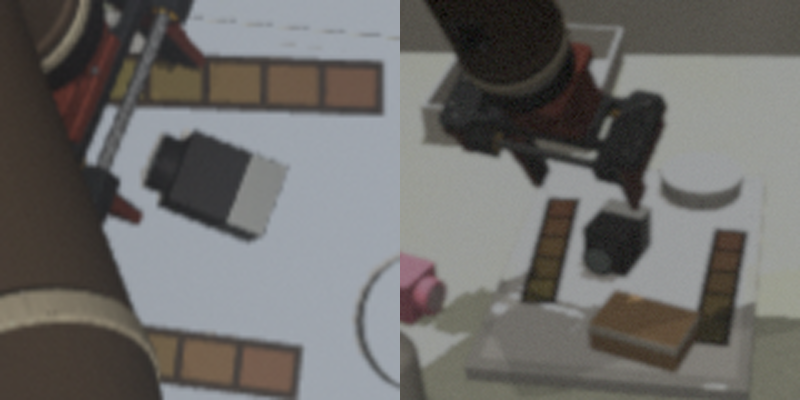

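Emit:
arm_command --steps "0 0.001 0.027 -0.004 0.004 0.002 0.0878; 0 0.001 0.027 -0.004 0.004 0.002 0.0878; 0 0 0 0 0 0 0.0878"

```text
clock: 6.58
ee_pos: [0.5994, -0.1885, 0.0899]
tcp_rot: [2.325, 1.535, -0.625]
ft_force: [-1.5, -0.9, 0.2]
width: 0.0877
```

```bash
python3 - <<'E'
from plan import *
def T(deg): return down(-.403)@Ro.from_rotvec([0,np.radians(deg),0]).as_matrix()
t=cam("top"); s=cam("side")
a=cv2.resize(t["frame"][190:310,350:470,::-1],(400,400),interpolation=cv2.INTER_CUBIC)
b=cv2.resize(s["frame"][120:240,230:350,::-1],(400,400),interpolation=cv2.INTER_CUBIC)
show();
st=r.get_state();R=Ro.from_rotvec(st["tcp_rot"]).as_matrix(); p=st["ee_pos"]
for im,c,x,y in((a,t,350,190),(b,s,230,120)):
    for d in(-.044,0,.044):
        q=(proj(c,[p+R@[0,d,.011]])[0]-[x,y]+.5)*400/120; cv2.circle(im,tuple(int(v) for v in q),3,(0,255,0),-1)
cv2.imwrite("pics/l2.png",np.hstack([a,b]))
Q=T(-30); z=Q[:,2]; G=np.array([.591,-.211,.044]);tc=G+.008*z
print(R.T@(tc-p)); rows([(tc,Q)],.0878,dmax=.022)
E
```

```text
t 6.68 p [ 0.6021 -0.186   0.093 ] q [ 0.16  0.7  -0.28  1.62  0.69  1.22 -0.86] yawy -0.402 z [-0.193 -0.46  -0.867] w 0.0879 f [0.7 0.6 0.3]
[ 0.00069102 -0.00061133  0.06417348]
0.0002 -0.0002 0.0214 0.0009 -0.0005 -0.0002 0.0878; 0.0003 -0.0002 0.0214 0.0009 -0.0005 -0.0002 0.0878; 0.0002 -0.0002 0.0214 0.0009 -0.0005 -0.0003 0.0878
```

View pics/l2.png

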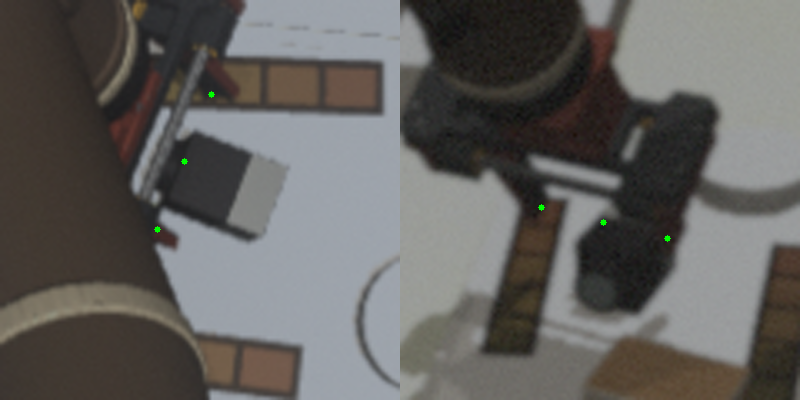

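Emit:
arm_command --steps "0 0 0.0215 0 0 0 0.0878; 0 0 0.0215 0 0 0 0.0878; 0 0 0.0195 0 0 0 0.0878; 0 0 0 0 0 0 0.0878; 0 0 0 0 0 0 0.0878"

```text
clock: 7.1
ee_pos: [0.5909, -0.2142, 0.0392]
tcp_rot: [2.323, 1.536, -0.618]
ft_force: [0.4, -0.7, 0.1]
width: 0.0875
```

```bash
python3 - <<'E'
from plan import *
def T(deg): return down(-.403)@Ro.from_rotvec([0,np.radians(deg),0]).as_matrix()
s=cam("side"); t=cam("top")
show();
a=cv2.resize(t["frame"][190:310,350:470,::-1],(400,400),interpolation=cv2.INTER_CUBIC)
b=cv2.resize(s["frame"][120:240,230:350,::-1],(400,400),interpolation=cv2.INTER_CUBIC)
cv2.imwrite("pics/l3.png",np.hstack([a,b]))
st=r.get_state();R=Ro.from_rotvec(st["tcp_rot"]).as_matrix(); p=st["ee_pos"]
Q=T(-30); z=Q[:,2]; G=np.array([.591,-.211,.044]);tc=G+.008*z
print(R.T@(tc-p))
E
```

```text
t 7.2 p [ 0.592  -0.2136  0.04  ] q [ 0.18  0.75 -0.26  1.67  0.74  1.11 -0.89] yawy -0.401 z [-0.19  -0.46  -0.867] w 0.0878 f [-0.4  0.   0.2]
[-0.00033804 -0.00198124  0.00353117]
```

View pics/l3.png

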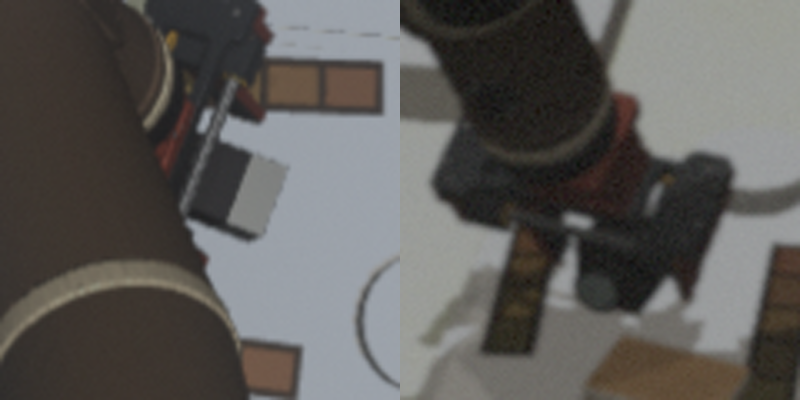

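Emit:
arm_command --steps "0 -0.002 0.002 0 0 0 0.035; 0 0 0 0 0 0 0.035; 0 0 0 0 0 0 0.035; 0 0 0 0 0 0 0.035; 0 0 0 0 0 0 0.035"

```text
clock: 7.62
ee_pos: [0.5881, -0.2151, 0.0366]
tcp_rot: [2.323, 1.536, -0.619]
ft_force: [-0.1, -1.0, -1.1]
width: 0.0577
```

Emit:
arm_command --steps "0 0 0 0 0 0 0.035; 0 0 0 0 0 0 0.035; 0 0 0 0 0 0 0.035; 0 0 0 0 0 0 0.035"

```text
clock: 7.95
ee_pos: [0.588, -0.2153, 0.0364]
tcp_rot: [2.323, 1.536, -0.619]
ft_force: [0.5, -0.4, 0.4]
width: 0.0462
```

```bash
python3 - <<'E'
from plan import *
def T(deg): return down(-.403)@Ro.from_rotvec([0,np.radians(deg),0]).as_matrix()
show()
st=r.get_state();R=Ro.from_rotvec(st["tcp_rot"]).as_matrix(); p=st["ee_pos"]
g=p-.008*R[:,2]; print("g",g)
# lift 60 then turn +90 about tool y around the grasp point
up=g+[0,0,.06]
Q=T(60)
wps=[(p+[0,0,.06],R)]
for d in range(-15,61,5):
    q=T(d); wps.append((up+.008*q[:,2],q))
rows(wps,.035,dmax=.03)
E
```

```text
t 7.95 p [ 0.588  -0.2153  0.0364] q [ 0.19  0.75 -0.26  1.68  0.74  1.11 -0.9 ] yawy -0.402 z [-0.193 -0.461 -0.866] w 0.0462 f [ 0.5 -0.4  0.4]
g [ 0.5895238  -0.21164016  0.04328766]
-0.015 0.0001 -0.026 0 0 0 0.035; -0.015 0.0001 -0.026 0 0 0 0.035; 0.0007 0 -0.0001 0.001 0.087 0 0.035; 0.0007 0 0 0.0011 0.0871 0 0.035; 0.0007 -0.0001 0 0.001 0.087 0 0.035
0.0007 0 0 0 0.0873 0 0.035; 0.0007 0 0 0 0.0873 0 0.035; 0.0007 0 -0.0001 0 0.0872 0 0.035; 0.0007 0 0 0 0.0873 0 0.035; 0.0007 0 0 0 0.0873 0 0.035
0.0007 0 -0.0001 0 0.0872 0 0.035; 0.0007 0 0 0 0.0873 0 0.035; 0.0007 0 0 0 0.0873 0 0.035; 0.0007 0 0 0 0.0872 0 0.035; 0.0007 0 -0.0001 0.0001 0.0873 0 0.035
0.0007 0 0 0 0.0873 0 0.035; 0.0007 0 0 0 0.0872 0 0.035; 0.0007 0 -0.0001 0 0.0873 0 0.035; 0.0007 0 0 0 0.0873 0 0.035; 0.0007 0 0 0 0.0872 0 0.035
```

Gripped at 46 mm, as it should be. Now lift and turn it upright.

Emit:
arm_command --steps "-0.015 0 -0.026 0 0 0 0.035; -0.015 0 -0.026 0 0 0 0.035; 0.0007 0 0 0 0.0875 0 0.035; 0.0007 0 0 0 0.0875 0 0.035; 0.0007 0 0 0 0.0875 0 0.035"

```text
clock: 8.37
ee_pos: [0.5894, -0.2124, 0.0962]
tcp_rot: [2.484, 1.646, -0.316]
ft_force: [0.0, -0.7, -1.3]
width: 0.0462
```

Emit:
arm_command --steps "0.0007 0 0 0 0.0875 0 0.035; 0.0007 0 0 0 0.0875 0 0.035; 0.0007 0 0 0 0.0875 0 0.035; 0.0007 0 0 0 0.0875 0 0.035; 0.0007 0 0 0 0.0875 0 0.035"

```text
clock: 8.78
ee_pos: [0.59, -0.2106, 0.0958]
tcp_rot: [-2.532, -1.676, -0.233]
ft_force: [0.4, 0.8, -1.2]
width: 0.0459
```

Emit:
arm_command --steps "0.0007 0 0 0 0.0875 0 0.035; 0.0007 0 0 0 0.0875 0 0.035; 0.0007 0 0 0 0.0875 0 0.035; 0.0007 0 0 0 0.0875 0 0.035; 0.0007 0 0 0 0.0875 0 0.035"

```text
clock: 9.2
ee_pos: [0.591, -0.2083, 0.0968]
tcp_rot: [-2.262, -1.497, -0.726]
ft_force: [0.2, -0.4, -1.7]
width: 0.0459
```

Emit:
arm_command --steps "0.0007 0 0 0 0.0875 0 0.035; 0.0007 0 0 0 0.0875 0 0.035; 0.0007 0 0 0 0.0875 0 0.035; 0.0007 0 0 0 0.0875 0 0.035; 0.0007 0 0 0 0.083 0 0.035"

```text
clock: 9.62
ee_pos: [0.5917, -0.2066, 0.0983]
tcp_rot: [-1.939, -1.283, -1.127]
ft_force: [0.0, 0.3, -1.3]
width: 0.0461
```

Emit:
arm_command --steps "0 0 0 0 0 0 0.035"

```text
clock: 9.7
ee_pos: [0.5898, -0.2079, 0.0937]
tcp_rot: [-1.941, -1.274, -1.124]
ft_force: [-0.5, -0.0, -2.6]
width: 0.0457
```

```bash
python3 - <<'E'
from plan import *
def T(deg): return down(-.403)@Ro.from_rotvec([0,np.radians(deg),0]).as_matrix()
t=cam("top"); s=cam("side")
show()
a=cv2.resize(t["frame"][190:310,350:470,::-1],(400,400),interpolation=cv2.INTER_CUBIC)
b=cv2.resize(s["frame"][100:250,215:365,::-1],(400,400),interpolation=cv2.INTER_CUBIC)
cv2.imwrite("pics/l4.png",np.hstack([a,b]))
st=r.get_state();R=Ro.from_rotvec(st["tcp_rot"]).as_matrix(); p=st["ee_pos"]
print("g",p-.008*R[:,2], "x tool",R[:,0],"ang err",Ro.from_matrix(R.T@T(60)).as_rotvec())
E
```

```text
t 9.8 p [ 0.5916 -0.2055  0.0976] q [ 1.31  1.12 -0.98  1.6  -0.21  0.99  0.34] yawy -0.403 z [ 0.34   0.796 -0.5  ] w 0.0461 f [-0.1  0.1 -0.8]
g [ 0.58892728 -0.21188833  0.10161928] x tool [0.19562088 0.46027347 0.86595658] ang err [0.00072173 0.00013715 0.00056057]
```

View pics/l4.png

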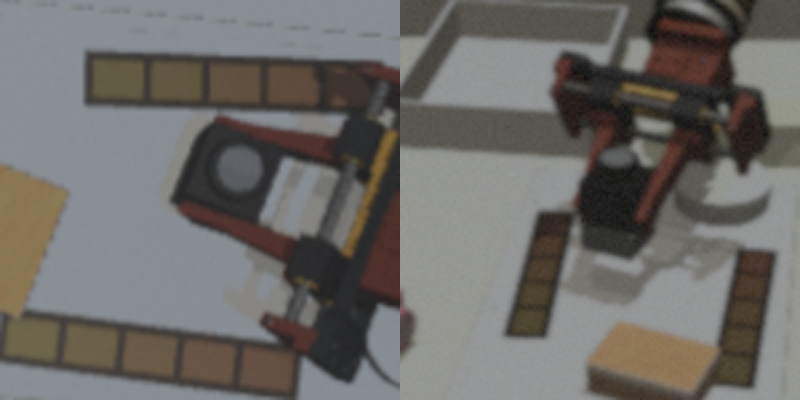

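Emit:
arm_command --steps "-0.0087 0 0.005 0 0 0 0.035; -0.0122 0 0.007 0 0 0 0.035; -0.0087 0 0.005 0 0 0 0.035; -0.0052 0 0.003 0 0 0 0.035; 0 0 0 0 0 0 0.035"

```text
clock: 10.22
ee_pos: [0.5916, -0.2044, 0.0569]
tcp_rot: [-1.94, -1.286, -1.12]
ft_force: [-1.4, -0.3, -1.3]
width: 0.0459
```

Emit:
arm_command --steps "-0.0017 0 0.001 0 0 0 0.035; -0.0017 0 0.001 0 0 0 0.035"

```text
clock: 10.38
ee_pos: [0.5925, -0.205, 0.0551]
tcp_rot: [-1.94, -1.287, -1.123]
ft_force: [0.2, 0.3, -0.6]
width: 0.0457
```

```bash
python3 - <<'E'
from plan import *
t=cam("top"); s=cam("side")
show(); st=r.get_state();R=Ro.from_rotvec(st["tcp_rot"]).as_matrix(); p=st["ee_pos"]; print((p-.008*R[:,2]).round(4))
b=cv2.resize(s["frame"][100:250,215:365,::-1],(600,600),interpolation=cv2.INTER_CUBIC)
cv2.imwrite("pics/l5.png",b)
E
```

```text
t 10.48 p [ 0.5923 -0.2051  0.0548] q [ 1.3   1.18 -0.95  1.59 -0.19  0.96  0.38] yawy -0.402 z [ 0.34   0.797 -0.5  ] w 0.0459 f [-0.1  0.6 -1.6]
[ 0.5895 -0.2115  0.0588]
```

View pics/l5.png

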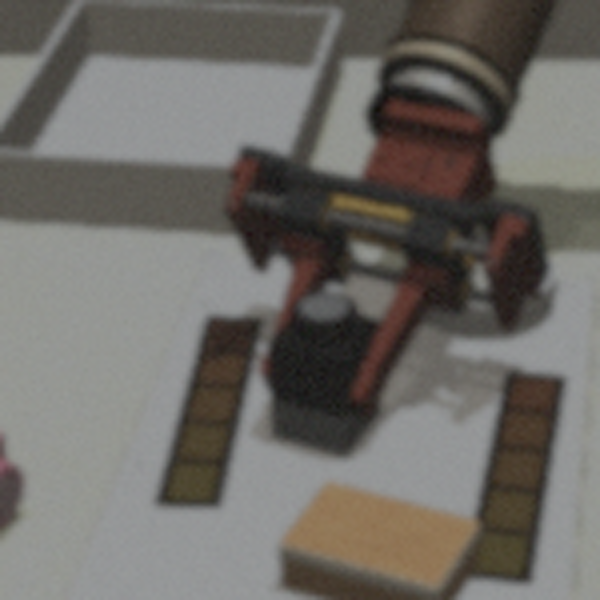

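Emit:
arm_command --steps "-0.0017 0 0.001 0 0 0 0.035; -0.0009 0 0.0005 0 0 0 0.035"

```text
clock: 10.65
ee_pos: [0.5923, -0.2053, 0.052]
tcp_rot: [-1.94, -1.286, -1.124]
ft_force: [-3.0, -3.0, 6.9]
width: 0.0457
```

Emit:
arm_command --steps "-0.0009 0 0.0005 0 0 0 0.035; 0 0 0 0 0 0 0.035"

```text
clock: 10.82
ee_pos: [0.5924, -0.2053, 0.052]
tcp_rot: [-1.939, -1.285, -1.125]
ft_force: [-1.7, -2.1, 5.4]
width: 0.0462
```

Contact felt, about 6 N. Releasing now.

Emit:
arm_command --steps "0 0 0 0 0 0 0.07; 0 0 0 0 0 0 0.07; 0 0 0 0 0 0 0.07; 0 0 0 0 0 0 0.0878; 0 0 0 0 0 0 0.0878"

```text
clock: 11.23
ee_pos: [0.5922, -0.2051, 0.0506]
tcp_rot: [-1.94, -1.286, -1.123]
ft_force: [-0.9, -0.4, 0.5]
width: 0.076
```

```bash
python3 - <<'E'
from plan import *
t=cam("top"); s=cam("side")
show()
a=cv2.resize(t["frame"][190:310,350:470,::-1],(400,400),interpolation=cv2.INTER_CUBIC)
b=cv2.resize(s["frame"][130:250,235:355,::-1],(400,400),interpolation=cv2.INTER_CUBIC)
cv2.imwrite("pics/l6.png",np.hstack([a,b]))
E
```

```text
t 11.33 p [ 0.5922 -0.2051  0.0506] q [ 1.3   1.18 -0.95  1.59 -0.18  0.96  0.38] yawy -0.402 z [ 0.34   0.797 -0.5  ] w 0.0839 f [ 0.9 -0.4  0.6]
```

View pics/l6.png

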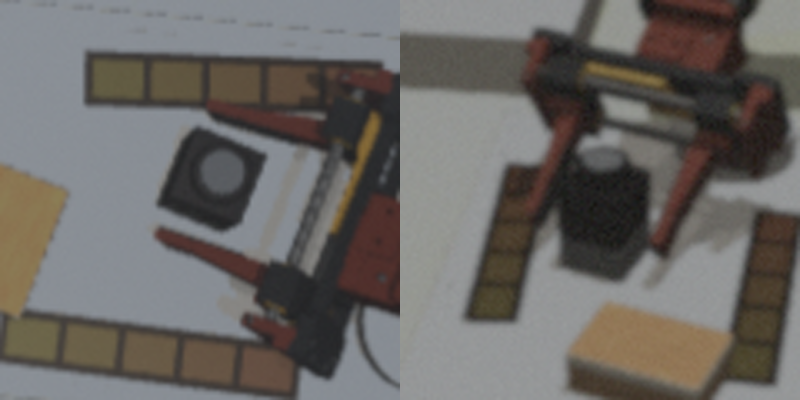

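Emit:
arm_command --steps "0 0 -0.01 0 0 0 0.0878; 0 0 -0.03 0 0 0 0.0878; 0.01 0 -0.035 0 0 0 0.0878; 0.025 0 -0.03 0 0 0 0.0878; 0.03 0 -0.02 0 -0.05 0 0.0878"

```text
clock: 11.75
ee_pos: [0.5598, -0.2807, 0.1674]
tcp_rot: [-1.987, -1.302, -1.081]
ft_force: [-0.4, -0.4, -0.6]
width: 0.0877
```

```bash
python3 - <<'E'
from plan import *
t=cam("top"); s=cam("side")
show(); import pickle; pickle.dump((t,s),open("c1.pkl","wb"))
a=cv2.resize(t["frame"][190:310,350:470,::-1],(400,400),interpolation=cv2.INTER_CUBIC)
b=cv2.resize(s["frame"][130:250,235:355,::-1],(400,400),interpolation=cv2.INTER_CUBIC)
cv2.imwrite("pics/l7.png",np.hstack([a,b]))
E
```

```text
t 11.85 p [ 0.5648 -0.2765  0.1777] q [ 1.38  1.   -0.99  1.5  -0.21  1.18  0.3 ] yawy -0.403 z [ 0.336  0.768 -0.545] w 0.0878 f [1.2 0.9 1.1]
```

View pics/l7.png

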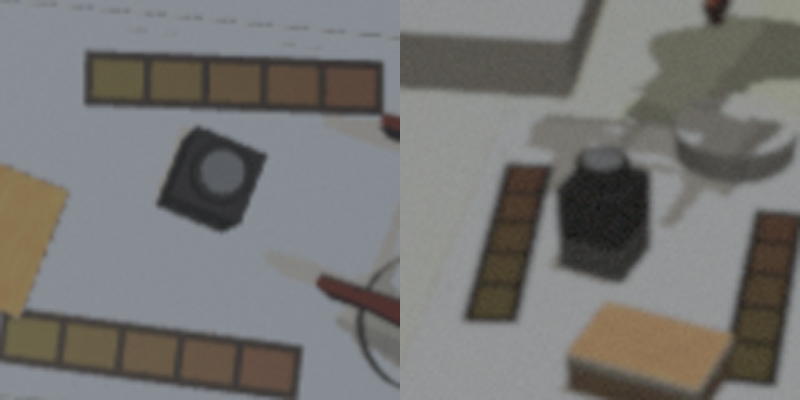

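```bash
cat > l2.py <<'E'
from fit import *; import pickle
t,s=pickle.load(open("c1.pkl","rb"))
B={"top":(393,222,42,42),"side":(280,172,34,44)}
fr={"top":t,"side":s}; M={}
for n in B:
    x0,y0,w,h=B[n]; g=fr[n]["frame"][y0:y0+h,x0:x0+w].mean(2)
    M[n]=mask(fr[n],B[n],np.percentile(g,92)*.72)
up=np.array([[0,0,-1],[0,1,0],[1,0,0.]])  # x->z
def parts(p): 
    R=Rz(p[2]/100)@up; return [P@R.T+[p[0]/1000,p[1]/1000,.056] for P in loupe_parts()]
for ns in(("top","side"),("top",),("side",)):
    f=lambda p:sum(1-(m&M[n]).sum()/(m|M[n]).sum() for n in ns for m in[sil(fr[n],parts(p),B[n])])
    g=np.array([590.,-209,117]); b=minimize(f,g,method="Nelder-Mead",options=dict(initial_simplex=[g,g+[8,0,0],g+[0,8,0],g+[0,0,20]]))
    print(ns,b.x.round(2),b.fun.round(3))
E
python3 l2.py
python3 - <<'E'
from plan import *
Q=down(-.403)
rows([((.585,-.215,.23),Q),((.5905,-.2095,.19),Q)],.0878)
E
```

```text
('top', 'side') [ 591.99 -211.28  116.73] 0.078
('top',) [ 592.72 -211.62  117.03] 0.02
('side',) [ 591.28 -211.44  120.14] 0.046
0.0088 -0.0005 0.0028 0.0013 -0.1105 0.0007 0.0878; 0.009 -0.0006 0.0019 0.0013 -0.1105 0.0007 0.0878; 0.0092 -0.0006 0.0008 0.0013 -0.1105 0.0006 0.0878; 0.0092 -0.0005 -0.0002 0.0013 -0.1105 0.0007 0.0878; 0.0092 -0.0006 -0.0012 0.0013 -0.1105 0.0006 0.0878
0.009 -0.0006 -0.0022 0.0014 -0.1104 0.0006 0.0878; 0.0087 -0.0006 -0.0032 0.0013 -0.1105 0.0007 0.0878; 0.0083 -0.0005 -0.0041 0.0014 -0.1104 0.0006 0.0878; 0.0077 -0.0006 -0.0049 0.0013 -0.1105 0.0007 0.0878; 0.0036 0.0014 0.02 0 0 0 0.0878
0.0036 0.0015 0.02 0 0 0 0.0878
```

Emit:
arm_command --steps "0.009 0 0.003 0.001 -0.11 0.001 0.0878; 0.009 0 0.002 0.001 -0.11 0.001 0.0878; 0.009 0 0.001 0.001 -0.11 0.001 0.0878; 0.009 0 0 0.001 -0.11 0.001 0.0878; 0.009 0 -0.001 0.001 -0.11 0.001 0.0878"

```text
clock: 12.27
ee_pos: [0.5765, -0.2423, 0.1996]
tcp_rot: [-2.377, -1.569, -0.533]
ft_force: [0.2, 0.0, -0.5]
width: 0.0884
```

Emit:
arm_command --steps "0.009 0 -0.002 0.001 -0.11 0.001 0.0878; 0.009 0 -0.003 0.001 -0.11 0.001 0.0878; 0.008 0 -0.004 0.001 -0.11 0.001 0.0878; 0.008 0 -0.005 0.001 -0.11 0.001 0.0878; 0 0 0 0 0 0 0.0878"

```text
clock: 12.68
ee_pos: [0.5916, -0.2052, 0.2249]
tcp_rot: [-2.605, -1.744, -0.004]
ft_force: [0.1, 0.9, 1.0]
width: 0.0881
```

```bash
python3 - <<'E'
from plan import *
show();Q=down(-.403)
# grasp point at loupe height 43 -> z .061 ; tcp .053
rows([((.591,-.2105,.14),Q),((.591,-.2105,.098),Q),((.591,-.2105,.055),Q)],.0878)
E
```

```text
t 12.68 p [ 0.5916 -0.2052  0.2249] q [ 0.72  0.51 -0.67  1.57  0.33  1.18 -0.4 ] yawy -0.391 z [-0.001  0.007 -1.   ] w 0.0881 f [0.1 0.9 1. ]
-0.0019 0.0006 0.0283 -0.0013 -0.0019 0.0039 0.0878; -0.0018 0.0006 0.0283 -0.0013 -0.002 0.0039 0.0878; -0.0018 0.0005 0.0283 -0.0013 -0.0019 0.004 0.0878; 0 0 0.021 0 0 0 0.0878; 0 0 0.021 0 0 0 0.0878
0 0 0.0215 0 0 0 0.0878; 0 0 0.0215 0 0 0 0.0878
```

Emit:
arm_command --steps "-0.0018 0.0006 0.028 -0.001 -0.002 0.004 0.0878; -0.0018 0.0006 0.028 -0.001 -0.002 0.004 0.0878; -0.0018 0.0006 0.028 -0.001 -0.002 0.004 0.0878; 0 0 0 0 0 0 0.0878"

```text
clock: 13.02
ee_pos: [0.5834, -0.2198, 0.1319]
tcp_rot: [-2.623, -1.706, 0.011]
ft_force: [-2.0, -0.4, -0.5]
width: 0.0878
```

```bash
python3 - <<'E'
from plan import *
Q=down(-.403)
s=cam("side"); show()
rows([((.591,-.2105,.098),Q),((.591,-.2105,.055),Q)],.0878,dmax=.022)
t=cam("top")
a=cv2.resize(t["frame"][190:310,350:470,::-1],(400,400),interpolation=cv2.INTER_CUBIC)
b=cv2.resize(s["frame"][100:250,220:370,::-1],(400,400),interpolation=cv2.INTER_CUBIC)
cv2.imwrite("pics/l8.png",np.hstack([a,b]))
E
```

```text
t 13.07 p [ 0.5848 -0.2199  0.1347] q [ 0.72  0.59 -0.62  1.66  0.39  1.03 -0.45] yawy -0.417 z [-0.01   0.006 -1.   ] w 0.0877 f [ 0.1 -0.3  1.1]
0.0055 0.0012 0.0184 -0.0058 -0.0009 -0.0071 0.0878; 0.0055 0.001 0.0183 -0.0058 -0.001 -0.0071 0.0878; 0 0 0.0215 0 0 0 0.0878; 0 0 0.0215 0 0 0 0.0878
```

View pics/l8.png

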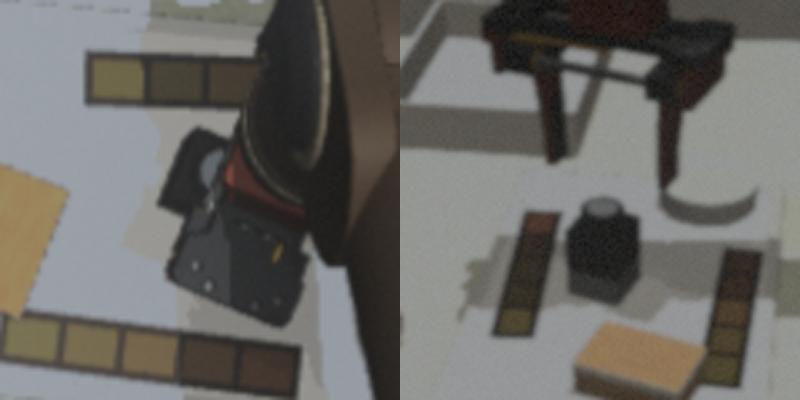

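Emit:
arm_command --steps "0.0055 0.001 0 -0.005 -0.001 -0.007 0.0878; 0.005 0.001 0 -0.005 -0.001 -0.007 0.0878; 0 0 0 0 0 0 0.0878; 0 0 0 0 0 0 0.0878"

```text
clock: 13.45
ee_pos: [0.5938, -0.2106, 0.1384]
tcp_rot: [2.616, 1.73, 0.005]
ft_force: [0.4, -0.9, -0.8]
width: 0.0875
```

```bash
python3 - <<'E'
from plan import *
Q=down(-.403)
s=cam("side"); show()
rows([((.591,-.2105,.098),Q),((.591,-.2105,.055),Q)],.0878,dmax=.022)
E
```

```text
t 13.5 p [ 0.5934 -0.211   0.138 ] q [ 0.7   0.59 -0.63  1.66  0.4   1.02 -0.46] yawy -0.403 z [ 0.005 -0.003 -1.   ] w 0.0876 f [ 0.6 -0.8 -0.1]
-0.0002 -0.0013 0.02 0.0027 0.0002 0.0001 0.0878; -0.0003 -0.0013 0.02 0.0028 0.0002 0.0002 0.0878; 0 0 0.0215 0 0 0 0.0878; 0 0 0.0215 0 0 0 0.0878
```

Emit:
arm_command --steps "0 -0.001 0.02 0.0025 0 0 0.0878; 0 -0.001 0.02 0.0025 0 0 0.0878; 0 0 0.0215 0 0 0 0.0878; 0 0 0.0215 0 0 0 0.0878; 0 0 0 0 0 0 0.0878"

```text
clock: 13.92
ee_pos: [0.5886, -0.2104, 0.0503]
tcp_rot: [-2.617, -1.729, 0.008]
ft_force: [-1.1, -0.1, -0.4]
width: 0.0876
```

```bash
python3 - <<'E'
from plan import *
s=cam("side"); show()
b=cv2.resize(s["frame"][100:250,220:370,::-1],(600,600),interpolation=cv2.INTER_CUBIC)
cv2.imwrite("pics/l9.png",b)
E
```

```text
t 13.97 p [ 0.5897 -0.2105  0.0524] q [ 0.67  0.69 -0.58  1.72  0.47  0.88 -0.52] yawy -0.403 z [-0.005  0.001 -1.   ] w 0.0876 f [ 0.1 -0.4  0.3]
```

View pics/l9.png

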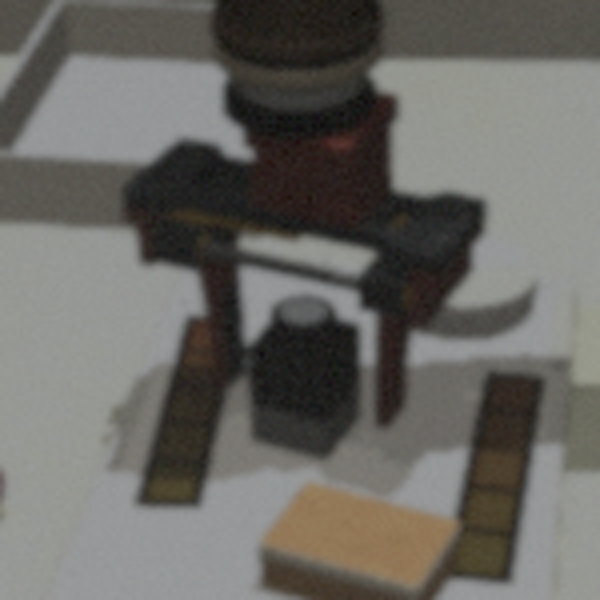

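Straddled. Close on it.

Emit:
arm_command --steps "0 0 0 0 0 0 0.035; 0 0 0 0 0 0 0.035; 0 0 0 0 0 0 0.035; 0 0 0 0 0 0 0.035; 0 0 0 0 0 0 0.035"

```text
clock: 14.38
ee_pos: [0.5915, -0.2107, 0.0549]
tcp_rot: [2.621, 1.731, -0.0]
ft_force: [0.6, -0.3, 0.0]
width: 0.0577
```

Emit:
arm_command --steps "0 0 0 0 0 0 0.035; 0 0 0 0 0 0 0.035; 0 0 0 0 0 0 0.035; 0 0 0 0 0 0 0.035"

```text
clock: 14.72
ee_pos: [0.5912, -0.2107, 0.0543]
tcp_rot: [-2.621, -1.731, 0.002]
ft_force: [-1.8, -0.5, 4.7]
width: 0.0459
```

```bash
python3 - <<'E'
from plan import *
show(); p=r.get_state()["ee_pos"];Q=down(-.403);b=down(-.4457)
rows([((p[0],p[1],.17),Q),((.57,-.1,.21),Q),((.546,.184,.20),b)],.035,dmax=.032)
E
```

```text
t 14.72 p [ 0.5912 -0.2107  0.0543] q [ 0.67  0.69 -0.58  1.71  0.47  0.88 -0.52] yawy -0.403 z [-0.001 -0.    -1.   ] w 0.0459 f [-1.8 -0.5  4.7]
0 0 -0.0289 -0.0002 0.0002 -0.0001 0.035; 0 0 -0.0289 -0.0002 0.0002 -0.0001 0.035; 0 0 -0.0289 -0.0001 0.0001 -0.0001 0.035; 0 0 -0.029 -0.0002 0.0002 0 0.035; 0.0234 -0.0157 -0.01 0 0 0 0.035
0.0233 -0.0157 -0.01 0 0 0 0.035; 0.0234 -0.0158 -0.01 0 0 0 0.035; 0.0233 -0.0157 -0.01 0 0 0 0.035; 0.028 -0.0148 0.0011 0 0 0.0047 0.035; 0.0279 -0.015 0.0011 0 0 0.0047 0.035
0.0278 -0.0151 0.0011 0 0 0.0048 0.035; 0.0278 -0.0152 0.0011 0 0 0.0047 0.035; 0.0277 -0.0154 0.0011 0 0 0.0048 0.035; 0.0276 -0.0155 0.0011 0 0 0.0047 0.035; 0.0276 -0.0156 0.0011 0 0 0.0048 0.035
0.0275 -0.0158 0.0012 0 0 0.0047 0.035; 0.0274 -0.0158 0.0011 0 0 0.0048 0.035
```

Emit:
arm_command --steps "0 0 -0.02 0 0 0 0.035; 0 0 -0.03 0 0 0 0.035; 0 0 -0.03 0 0 0 0.035; 0 0 -0.035 0 0 0 0.035; 0.0235 -0.016 -0.01 0 0 0 0.035"

```text
clock: 15.13
ee_pos: [0.5879, -0.1887, 0.1833]
tcp_rot: [2.622, 1.718, 0.002]
ft_force: [1.3, -0.6, -2.1]
width: 0.0458
```

Emit:
arm_command --steps "0.0235 -0.016 -0.01 0 0 0 0.035; 0.0235 -0.016 -0.01 0 0 0 0.035; 0.0235 -0.016 -0.01 0 0 0 0.035; 0.028 -0.015 0.001 0 0 0.0047 0.035; 0.028 -0.015 0.001 0 0 0.0047 0.035"

```text
clock: 15.55
ee_pos: [0.5636, -0.0347, 0.2075]
tcp_rot: [2.63, 1.718, -0.001]
ft_force: [0.4, -0.6, -0.9]
width: 0.0456
```

Emit:
arm_command --steps "0.028 -0.015 0.001 0 0 0.0047 0.035; 0.028 -0.015 0.001 0 0 0.0047 0.035; 0.028 -0.015 0.001 0 0 0.0047 0.035; 0.0275 -0.0155 0.001 0 0 0.0047 0.035; 0.0275 -0.0155 0.001 0 0 0.0047 0.035"

```text
clock: 15.97
ee_pos: [0.5509, 0.1237, 0.2017]
tcp_rot: [-2.649, -1.688, 0.002]
ft_force: [1.4, -0.2, -0.5]
width: 0.046
```

Emit:
arm_command --steps "0.0275 -0.016 0.001 0 0 0.0047 0.035; 0.0275 -0.016 0.001 0 0 0.0047 0.035; 0 0 0 0 0 0 0.035; 0 0 0 0 0 0 0.035"

```text
clock: 16.3
ee_pos: [0.5448, 0.1881, 0.1997]
tcp_rot: [-2.652, -1.681, 0.002]
ft_force: [0.1, -1.1, -0.9]
width: 0.046
```

```bash
python3 - <<'E'
from plan import *
b=down(-.4457)
s=cam("side"); t=cam("top"); show()
rows([((.546,.184,.15),b)],.035,dmax=.03)
import pickle
x,y,w,h=190,160,230,230
crop(s,x,y,w,h,2.6,"c1.png"); crop(t,130,180,130,130,4.6,"c1t.png")
E
```

```text
t 16.4 p [0.5458 0.1848 0.1996] q [ 0.14  0.46 -0.74  1.72  0.35  1.1  -1.16] yawy -0.446 z [-0.002 -0.001 -1.   ] w 0.0459 f [ 0.7 -0.6 -0.5]
-0.0003 0.0003 0.0248 -0.0006 0.0008 -0.0001 0.035; -0.0002 0.0002 0.0248 -0.0005 0.0009 0 0.035
```

View pics/c1.png

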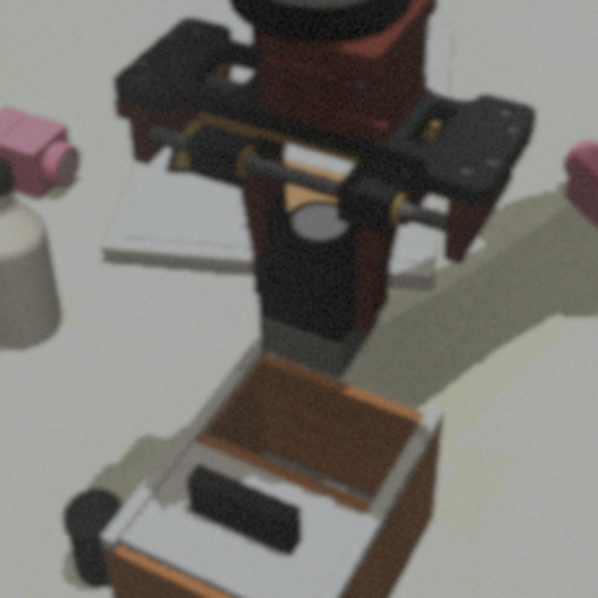

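View pics/c1t.png

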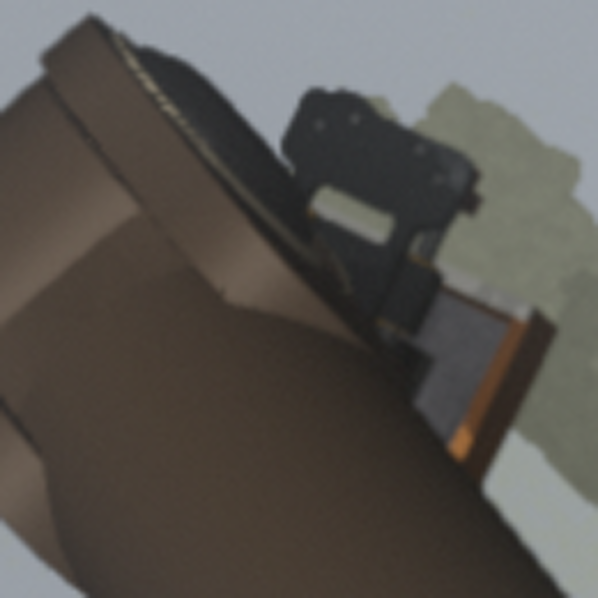

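```bash
python3 - <<'E'
from plan import *
from fit import Rz,loupe_parts
import pickle
p=pickle.load(open("case.pkl","rb")); s=cam("side")
x,y,w,h=190,160,230,230;k=3.4;y=220;w=180;h=170;x=205
im=cv2.resize(s["frame"][y:y+h,x:x+w,::-1],None,fx=k,fy=k,interpolation=cv2.INTER_CUBIC)
cc=Rz(p[2])@[-.0023,0,0]+[p[0],p[1],0]
def pl(Q,col,cl=True):
    q=((proj(s,[Rz(p[2])@np.array(P)+cc for P in Q])-[x,y]+.5)*k).round().astype(int); cv2.polylines(im,[q],cl,col,1)
sq=lambda x0,x1,y0,y1,z:[(x0,y0,z),(x1,y0,z),(x1,y1,z),(x0,y1,z)]
pl(sq(-.052,.052,-.071,-.009,.088),(0,255,255)); pl(sq(-.06,.06,-.078,.078,.088),(0,0,255)); pl(sq(-.03,.03,.032,.044,.122),(255,0,255)); pl(sq(-.053,.053,.003,.073,.094),(0,255,0));pl(sq(.052,.06,-.078,.078,.097),(0,0,255));pl(sq(-.06,-.052,-.078,.078,.097),(0,0,255))
st=r.get_state(); P=st["ee_pos"]; up=np.array([[0,0,-1],[0,1,0],[1,0,0.]])
for part in loupe_parts():
    q=((proj(s,part@(Rz(p[2])@up).T+P+[0,0,-.0363+.038])-[x,y]+.5)*k).astype(np.float32); cv2.polylines(im,[cv2.convexHull(q).round().astype(int)],True,(255,255,0),1)
cv2.imwrite("pics/ov.png",im)
E
```

```text
(no output)
```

View pics/ov.png

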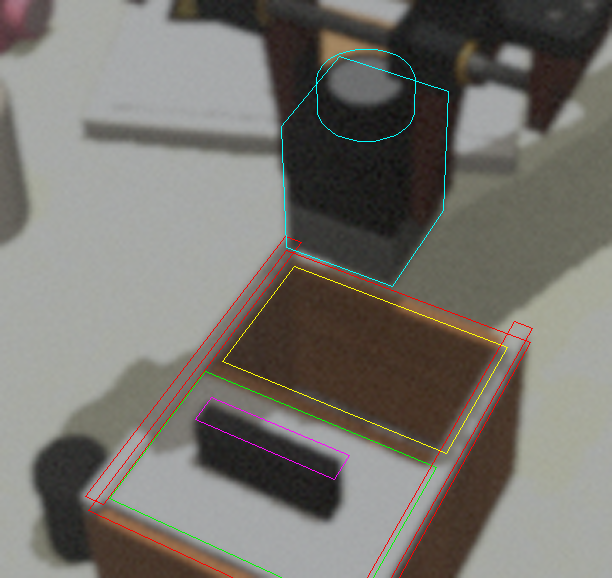

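Emit:
arm_command --steps "-0.0005 0.001 0.025 0 0 0 0.035; -0.0005 0 0.03 0 0 0 0.035; 0 0 0.015 0 0 0 0.035; 0 0 0 0 0 0 0.035; 0 0 0 0 0 0 0.035"

```text
clock: 16.87
ee_pos: [0.5462, 0.1829, 0.1296]
tcp_rot: [-2.658, -1.673, 0.004]
ft_force: [0.4, -0.2, -1.4]
width: 0.0456
```

```bash
python3 - <<'E'
from plan import *
s=cam("side"); show(); crop(s,205,200,180,190,3.1,"c2.png")
E
```

```text
t 16.92 p [0.5468 0.1836 0.1307] q [ 0.11  0.54 -0.7   1.79  0.41  0.97 -1.21] yawy -0.447 z [-0.001  0.    -1.   ] w 0.0461 f [ 0.7  0.4 -1.3]
```

View pics/c2.png

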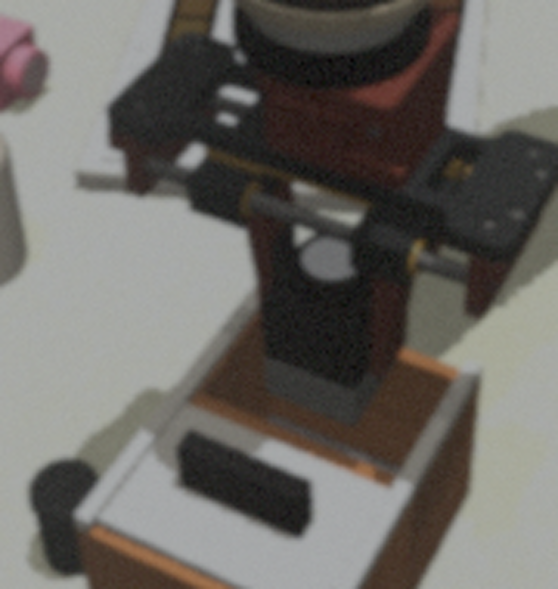

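Emit:
arm_command --steps "0 0 0.015 0 0 0 0.035; 0 0 0.015 0 0 0 0.035; 0 0 0.015 0 0 0 0.035; 0 0 0.012 0 0 0 0.035; 0 0 0 0 0 0 0.035"

```text
clock: 17.33
ee_pos: [0.5458, 0.1836, 0.072]
tcp_rot: [-2.657, -1.675, 0.004]
ft_force: [-0.1, -0.7, -0.9]
width: 0.0462
```

Emit:
arm_command --steps "0 0 0.01 0 0 0 0.035; 0 0 0.01 0 0 0 0.035; 0 0 0.005 0 0 0 0.035; 0 0 0 0 0 0 0.035"

```text
clock: 17.67
ee_pos: [0.5456, 0.184, 0.0469]
tcp_rot: [-2.657, -1.675, 0.004]
ft_force: [-1.1, 0.3, -0.8]
width: 0.046
```

```bash
python3 - <<'E'
from plan import *
show()
E
```

```text
t 17.67 p [0.5456 0.184  0.0469] q [ 0.06  0.64 -0.64  1.85  0.51  0.82 -1.29] yawy -0.445 z [-0.003 -0.001 -1.   ] w 0.046 f [-1.1  0.3 -0.8]
```

Emit:
arm_command --steps "0 0 0.002 0 0 0 0.035; 0 0 0.001 0 0 0 0.035; 0 0 0 0 0 0 0.035"

```text
clock: 17.92
ee_pos: [0.5462, 0.1844, 0.0451]
tcp_rot: [-2.657, -1.676, 0.001]
ft_force: [0.4, 0.2, -1.2]
width: 0.0458
```

Emit:
arm_command --steps "0 0 0.001 0 0 0 0.035; 0 0 0 0 0 0 0.035"

```text
clock: 18.08
ee_pos: [0.5462, 0.1843, 0.0441]
tcp_rot: [-2.657, -1.675, 0.001]
ft_force: [0.1, -0.1, -1.3]
width: 0.0459
```

Emit:
arm_command --steps "0 0 0.001 0 0 0 0.035; 0 0 0 0 0 0 0.035"

```text
clock: 18.25
ee_pos: [0.5461, 0.1843, 0.043]
tcp_rot: [-2.657, -1.675, 0.001]
ft_force: [-0.1, -0.0, -1.1]
width: 0.0457
```

Emit:
arm_command --steps "0 0 0.001 0 0 0 0.035; 0 0 0 0 0 0 0.035"

```text
clock: 18.42
ee_pos: [0.5462, 0.1844, 0.0423]
tcp_rot: [-2.657, -1.676, 0.001]
ft_force: [-0.2, -0.6, 1.9]
width: 0.0456
```

Emit:
arm_command --steps "0 0 0.0005 0 0 0 0.035; 0 0 0 0 0 0 0.035"

```text
clock: 18.58
ee_pos: [0.5463, 0.1844, 0.0423]
tcp_rot: [2.657, 1.676, -0.001]
ft_force: [-2.7, -0.9, 7.4]
width: 0.0463
```

Floor contact is at the expected height. Release with a limited opening, because of the bay walls.

Emit:
arm_command --steps "0 0 0 0 0 0 0.06; 0 0 0 0 0 0 0.06; 0 0 0 0 0 0 0.06; 0 0 0 0 0 0 0.06; 0 0 0 0 0 0 0.06"

```text
clock: 19.0
ee_pos: [0.5461, 0.1843, 0.0414]
tcp_rot: [-2.657, -1.675, 0.002]
ft_force: [-0.6, -0.3, -0.2]
width: 0.0598
```

```bash
python3 - <<'E'
from plan import *
s=cam("side"); show(); crop(s,205,220,180,190,3.1,"c3.png")
E
```

```text
t 19.05 p [0.5461 0.1843 0.0414] q [ 0.05  0.65 -0.63  1.85  0.52  0.81 -1.29] yawy -0.446 z [-0.001 -0.    -1.   ] w 0.0602 f [ 1.1 -0.6 -0.2]
```

View pics/c3.png

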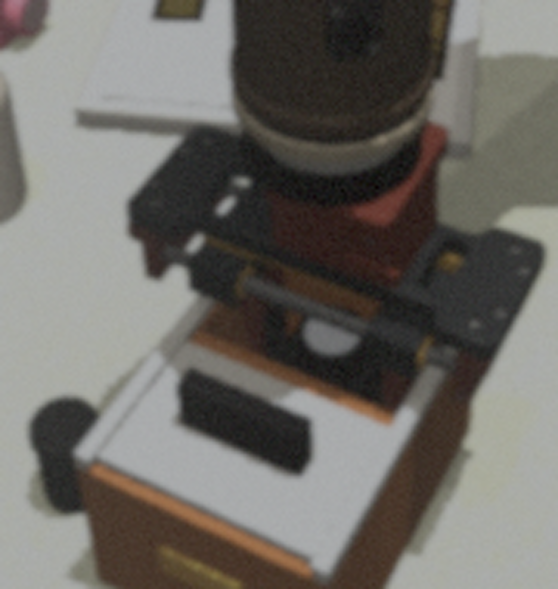

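Emit:
arm_command --steps "0 0 -0.008 0 0 0 0.06; 0 0 -0.015 0 0 0 0.06; 0 0 -0.02 0 0 0 0.06; 0 0 -0.025 0 0 0 0.06; 0 0 -0.025 0 0 0 0.06"

```text
clock: 19.47
ee_pos: [0.5458, 0.1844, 0.1357]
tcp_rot: [-2.656, -1.676, 0.003]
ft_force: [0.5, -0.3, 0.4]
width: 0.0598
```

Emit:
arm_command --steps "0 0 -0.025 0 0 0 0.07; 0 0 -0.025 0 0 0 0.0878; 0 0 0 0 0 0 0.0878; 0 0 0 0 0 0 0.0878"

```text
clock: 19.8
ee_pos: [0.547, 0.1847, 0.1864]
tcp_rot: [2.657, 1.675, 0.003]
ft_force: [-0.1, 0.4, -1.2]
width: 0.0833
```

```bash
python3 - <<'E'
from plan import *
s=cam("side"); t=cam("top");show(); crop(s,205,220,180,190,3.1,"c4.png")
b=down(-.4457)
# rib now at: grip pose when opened tcp (.5845,.2555)
rows([((.584,.257,.17),b),((.584,.257,.116),b)],.0878,dmax=.03)
E
```

```text
t 19.9 p [0.5459 0.1839 0.1841] q [ 0.14  0.48 -0.74  1.74  0.36  1.07 -1.17] yawy -0.446 z [-0.002 -0.001 -1.   ] w 0.0873 f [-1.1 -0.  -0.6]
0.0275 0.001 0.0047 -0.0004 0.0004 0 0.0878; 0.0274 0.0009 0.0047 -0.0004 0.0004 0 0.0878; 0.0275 0.001 0.0046 -0.0004 0.0005 0 0.0878; 0 0 0.027 0 0 0 0.0878; 0 0 0.027 0 0 0 0.0878
```

View pics/c4.png

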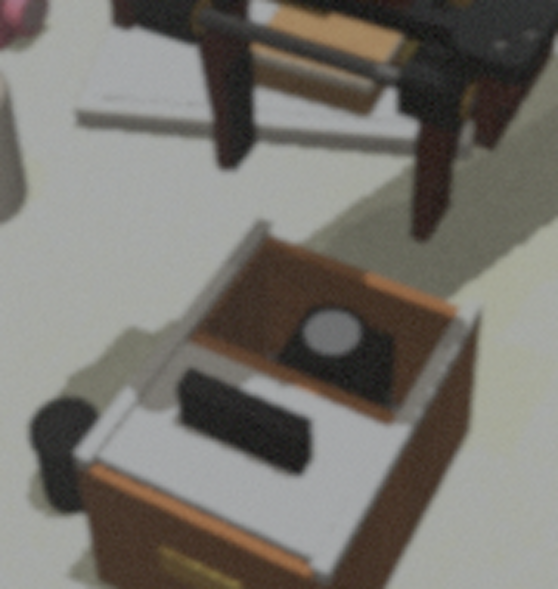

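```bash
python3 - <<'E'
from plan import *
from fit import Rz
import pickle
p=pickle.load(open("case.pkl","rb")); s=cam("side"); t=cam("top")
w=atz(s,[[311.7,326.1]],.082)[0]; print(w, (Rz(p[2]).T@(w-[p[0],p[1],0])).round(4))
# measured from same view: rail outer corners far end & other points -> case coordinates directly
c=lambda x,y:(205+x/3.1-.4,220+y/3.1-.4)
for n,u,z in(("bay far-left x52 y-71?",c(268,238),.088),("strip right outer x-52 y-78",c(460,312),.088),("near left x52 y-9",c(193,338),.088),("near right x-52,y-9",c(395,417),.088)):
    w=atz(s,[u],z)[0]; print(n,(Rz(p[2]).T@(w-[p[0],p[1],0])).round(4))
crop(t,140,190,120,120,5,"c4t.png")
E
```

```text
[0.54646268 0.18329576 0.082     ] [-0.0018 -0.0402  0.082 ]
bay far-left x52 y-71? [ 0.0508 -0.0737  0.088 ]
strip right outer x-52 y-78 [-0.0527 -0.0728  0.088 ]
near left x52 y-9 [ 0.0508 -0.0024  0.088 ]
near right x-52,y-9 [-0.0508 -0.0047  0.088 ]
```

View pics/c4t.png

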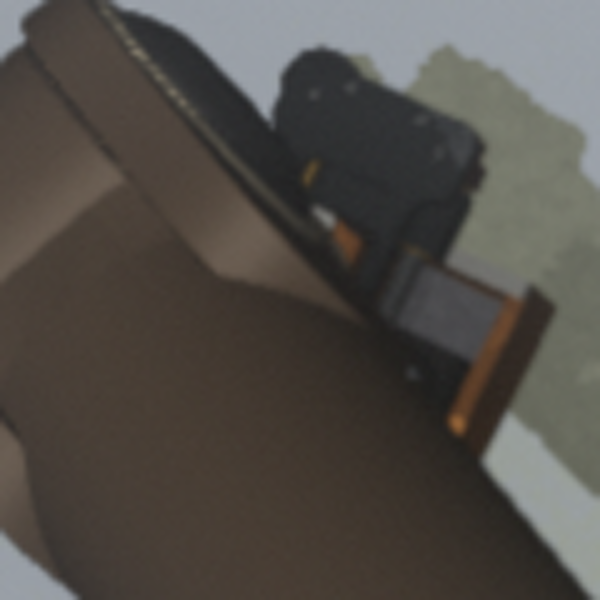

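Emit:
arm_command --steps "0.0275 0.001 0.0045 0 0 0 0.0878; 0.0275 0.001 0.0045 0 0 0 0.0878; 0.0265 0.001 0.0045 0 0 0 0.0878; 0 0 0 0 0 0 0.0878; 0 0 0 0 0 0 0.0878"

```text
clock: 20.42
ee_pos: [0.5831, 0.2578, 0.1692]
tcp_rot: [-2.654, -1.678, 0.005]
ft_force: [0.6, -0.6, 1.1]
width: 0.0877
```

```bash
python3 - <<'E'
from plan import *
s=cam("side"); show(); crop(s,205,220,180,190,3.1,"c5.png")
b=down(-.4457)
rows([((.584,.256,.116),b)],.0878,dmax=.03)
E
```

```text
t 20.47 p [0.5832 0.2565 0.1696] q [-0.01  0.59 -0.71  1.6   0.41  1.11 -1.27] yawy -0.444 z [-0.004 -0.001 -1.   ] w 0.0879 f [-0.6  0.3 -0.3]
0 0.0005 0.0268 -0.0014 0.0012 0.0006 0.0878; 0 0.0005 0.0268 -0.0014 0.0012 0.0007 0.0878
```

View pics/c5.png

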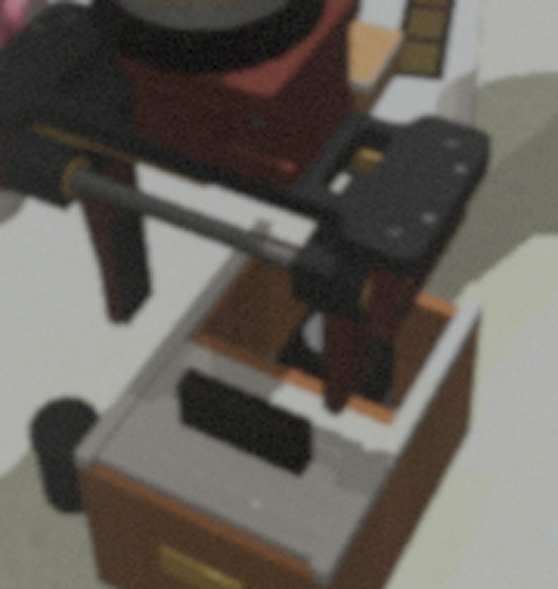

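Emit:
arm_command --steps "0 0.0005 0.025 -0.001 0.001 0.001 0.0878; 0 0.0005 0.022 -0.001 0.001 0.001 0.0878; 0 0 0.006 0 0 0 0.0878; 0 0 0 0 0 0 0.0878"

```text
clock: 20.8
ee_pos: [0.5839, 0.254, 0.1162]
tcp_rot: [2.66, 1.671, -0.004]
ft_force: [0.0, -0.3, -0.1]
width: 0.0877
```

Emit:
arm_command --steps "0 0 0 0 0 0 0.05; 0 0 0 0 0 0 0.05; 0 0 0 0 0 0 0.05; 0 0 0 0 0 0 0.05; 0 0 0 0 0 0 0.05"

```text
clock: 21.22
ee_pos: [0.5827, 0.2579, 0.119]
tcp_rot: [-2.656, -1.674, -0.0]
ft_force: [-4.8, -0.3, 5.5]
width: 0.0598
```

Emit:
arm_command --steps "-0.005 0 0 0 0 0 0.05; -0.01 0 0 0 0 0 0.05; -0.013 0 0 0 0 0 0.05; -0.013 0 0 0 0 0 0.05; -0.013 0 0 0 0 0 0.05"

```text
clock: 21.63
ee_pos: [0.5595, 0.2103, 0.119]
tcp_rot: [-2.654, -1.674, -0.004]
ft_force: [-7.6, 5.8, 6.5]
width: 0.0595
```

```bash
python3 - <<'E'
from plan import *
s=cam("side"); show()
E
```

```text
t 21.68 p [0.5583 0.2079 0.119 ] q [ 0.06  0.58 -0.7   1.75  0.44  0.97 -1.25] yawy -0.447 z [-0.002  0.002 -1.   ] w 0.0597 f [-11.9   2.6   5.9]
```

Emit:
arm_command --steps "-0.01 0 0 0 0 0 0.05; -0.006 0 0 0 0 0 0.05; -0.004 0 0 0 0 0 0.05; 0 0 0 0 0 0 0.05"

```text
clock: 22.02
ee_pos: [0.5503, 0.1915, 0.119]
tcp_rot: [-2.655, -1.674, -0.001]
ft_force: [-9.9, 3.5, 7.3]
width: 0.0597
```

Emit:
arm_command --steps "-0.002 0 0 0 0 0 0.05; -0.001 0 0 0 0 0 0.05; 0 0 0 0 0 0 0.05"

```text
clock: 22.27
ee_pos: [0.5494, 0.1896, 0.119]
tcp_rot: [-2.654, -1.674, -0.002]
ft_force: [-9.5, 5.2, 6.9]
width: 0.0595
```

Emit:
arm_command --steps "-0.002 0 0 0 0 0 0.05; 0 0 0 0 0 0 0.05"

```text
clock: 22.43
ee_pos: [0.5486, 0.1879, 0.119]
tcp_rot: [-2.654, -1.674, -0.002]
ft_force: [-8.6, 4.0, 6.5]
width: 0.0599
```

Emit:
arm_command --steps "-0.002 0 0 0 0 0 0.05; 0 0 0 0 0 0 0.05"

```text
clock: 22.6
ee_pos: [0.5484, 0.1876, 0.119]
tcp_rot: [-2.653, -1.674, -0.007]
ft_force: [-5.0, 9.4, 1.3]
width: 0.0596
```

Emit:
arm_command --steps "-0.002 0 0 0 0 0 0.05; 0 0 0 0 0 0 0.05"

```text
clock: 22.77
ee_pos: [0.5483, 0.1875, 0.1191]
tcp_rot: [-2.651, -1.674, -0.012]
ft_force: [-0.8, 14.9, -3.0]
width: 0.0596
```

```bash
python3 - <<'E'
from plan import *
s=cam("side"); show(); crop(s,205,220,180,190,3.1,"c6.png")
E
```

```text
t 22.82 p [0.5484 0.1875 0.1191] q [ 0.11  0.56 -0.71  1.8   0.43  0.94 -1.22] yawy -0.444 z [ 0.003  0.009 -1.   ] w 0.0599 f [-1.6 15.1 -2.4]
```

View pics/c6.png

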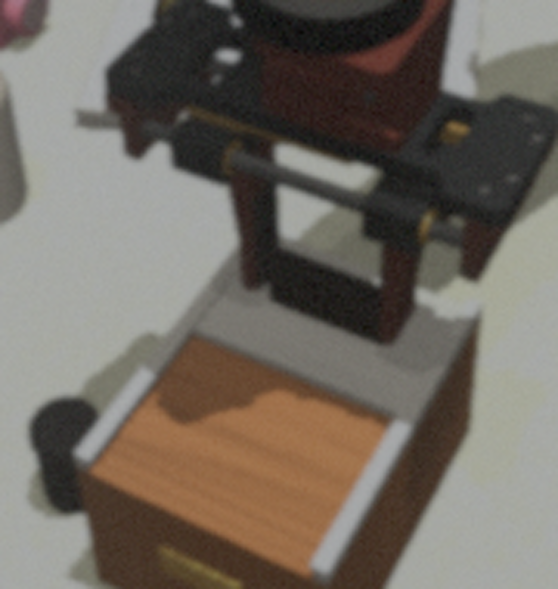

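The end stop is reached: force is rising, there is no more travel, and 78 mm was covered. Let go and rise.

Emit:
arm_command --steps "0 0 0 0 0 0 0.0878; 0 0 0 0 0 0 0.0878; 0 0 0 0 0 0 0.0878; 0 0 0 0 0 0 0.0878; 0 0 0 0 0 0 0.0878"

```text
clock: 23.23
ee_pos: [0.5493, 0.1808, 0.1179]
tcp_rot: [2.659, 1.672, 0.003]
ft_force: [-0.8, 0.2, 0.4]
width: 0.0869
```

Emit:
arm_command --steps "0 0 -0.01 0 0 0 0.0878; 0 0 -0.025 0 0 0 0.0878; 0 0 -0.035 0 0 0 0.0878; 0 0 -0.035 0 0 0 0.0878; 0 0 -0.03 0 0 0 0.0878"

```text
clock: 23.65
ee_pos: [0.5488, 0.1814, 0.2558]
tcp_rot: [2.659, 1.673, 0.005]
ft_force: [-0.2, -0.2, -0.7]
width: 0.0879
```

Emit:
arm_command --steps "-0.035 0.01 0 0 0 0 0.0878; -0.035 0.01 0 0 0 0 0.0878; -0.035 0.01 0 0 0 0 0.0878; -0.035 0.01 0 0 0 0 0.0878; -0.03 0.01 0 0 0 0 0.0878"

```text
clock: 24.07
ee_pos: [0.5196, 0.0039, 0.2535]
tcp_rot: [2.659, 1.671, 0.003]
ft_force: [-0.2, 0.2, -0.2]
width: 0.0877
```

Emit:
arm_command --steps "-0.03 0.01 0 0 0 0 0.0878; -0.02 0 0 0 0 0 0.0878; 0 0 0 0 0 0 0.0878; 0 0 0 0 0 0 0.0878"

```text
clock: 24.4
ee_pos: [0.5075, -0.0442, 0.2533]
tcp_rot: [2.661, 1.669, 0.003]
ft_force: [-0.5, 0.5, -0.1]
width: 0.088
```

```bash
python3 - <<'E'
from plan import *
s=cam("side"); t=cam("top"); show()
a=cv2.resize(t["frame"][190:310,140:260,::-1],(400,400),interpolation=cv2.INTER_CUBIC)
b=cv2.resize(s["frame"][270:450,200:380,::-1],(400,400),interpolation=cv2.INTER_CUBIC)
cv2.imwrite("pics/e.png",np.hstack([a,b])); cv2.imwrite("pics/et.png",t["frame"][:,:,::-1])
E
```

```text
t 24.5 p [ 0.508  -0.042   0.2532] q [ 0.61  0.28 -0.74  1.81  0.21  1.13 -0.65] yawy -0.447 z [ 0.003  0.001 -1.   ] w 0.0876 f [-0.4  0.1 -0.3]
```

View pics/e.png

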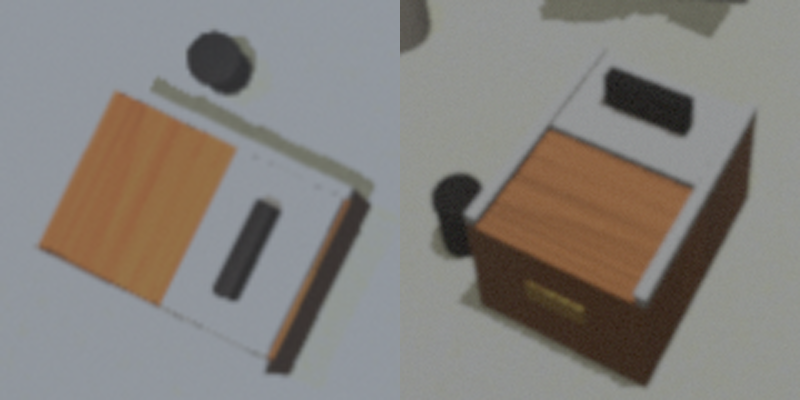

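View pics/et.png

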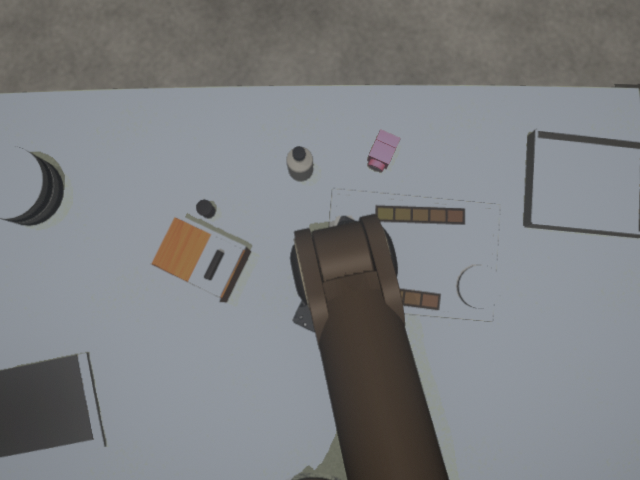

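```bash
python3 - <<'E'
from plan import *
from fit import Rz
import pickle
p=pickle.load(open("case.pkl","rb"));t,s=pickle.load(open("c0.pkl","rb"))
s1=cam("side");t1=cam("top")
L=lambda c,u,z:(Rz(p[2]).T@(atz(c,[u],z)[0]-[p[0],p[1],0]))[:2].round(4)
for u in((261.8,334.3),(327.6,362.5),(267.1,326.7),(331.4,353.7)): print("side",L(s,u,.094))
# rib centroids in top view, before and now
for c in(t,t1):
    g=c["frame"][235:285,190:232].mean(2); m=(g<60).astype(np.uint8)
    n,l,st,ce=cv2.connectedComponentsWithStats(m); i=1+st[1:,4].argmax(); print("top rib",L(c,ce[i]+[190,235],.115),st[i,4])
for c in(s,s1):
    g=c["frame"][295:345,270:335].mean(2); m=(g<60).astype(np.uint8)
    n,l,st,ce=cv2.connectedComponentsWithStats(m); i=1+st[1:,4].argmax(); print("side rib",L(c,ce[i]+[270,295],.108),st[i,4])
crop(t1,180,210,80,95,6.2,"e2.png"); crop(s1,260,285,90,80,6.5,"e3.png")
E
```

```text
side [0.0489 0.0136]
side [-0.053   0.0143]
side [ 0.0494 -0.0015]
side [-0.0515 -0.0007]
top rib [ 0.0006 -0.0252] 212
top rib [ 0.0019 -0.0406] 166
side rib [-0.0025 -0.0226] 652
side rib [-0.0028 -0.0377] 631
```

View pics/e2.png

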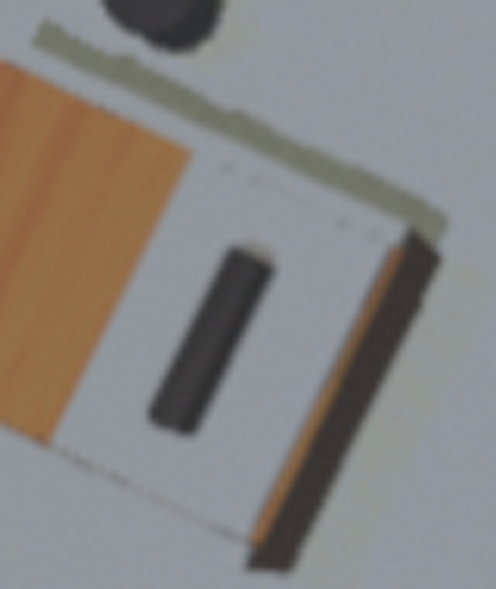

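View pics/e3.png

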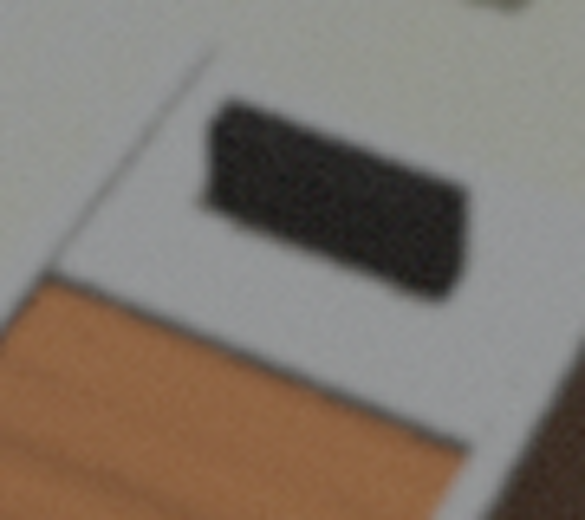

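The cover moved 15.2 mm from where it started, where I had it 14.9 mm open, so it is within about 1 mm of fully shut. The gap is gone. Handing in.

```bash
python3 - <<'E'
from plan import *
show(); print(r.job_done())
E
```

```text
t 24.6 p [ 0.508  -0.0416  0.2529] q [ 0.61  0.28 -0.74  1.81  0.21  1.13 -0.65] yawy -0.445 z [ 0.002  0.001 -1.   ] w 0.0879 f [ 0.3  0.8 -0.3]
the job is handed in; nothing more can be done
None
```

The loupe is in the case's bay, eyepiece up, with the cover shut over it. I handed the job in at 24.6 s; no verdict is reported. I opened the cover first, then stood the loupe on the glass and let go. I took it again, lowered it to contact with the bay floor, released it, and pushed the cover to its end stop.

**Last checks that passed:**
- **Loupe upright:** the side view showed it standing in the bay after release, at about (−2, −40) mm in the case frame. I could not see it once the cover was shut.
- **Cover shut:** it travelled 78 mm between its stops. The side and top views agree it moved about 15 mm from where it started, where I had measured it about 15 mm open. That puts it within about 1 mm of shut.
- **Robot clear:** the arm is well away from everything, and the force reading is about zero.
- **Bystanders:** the film can, canister and bottle are where they started in the last full top view.

**Disagreements and gaps:**
- My fit of the case differs between the two cameras by 2–5 mm. The loupe could therefore be at y about −45 mm rather than −40 mm, which is still inside the allowed band.
- The arm hid the slide box in the last top view. I did not check it again at the end, but nothing I did touched it.

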